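# Unscrew the clip jar and sort the binder clips

### The arm

A 6-joint arm with a two-finger parallel gripper is mounted at the origin on the work surface. World frame = base frame: x ahead of the robot, y to its left, z up, the work surface at z = 0. Lengths are in m, angles in rad, forces in N, time in s.
With the tool pointing down it reaches from about 0.3 to 0.825 m from the base axis. Payload 5.4 kg.
Tool frame: the origin (TCP) lies on the centre line of the jaws, within the pads' length; the fingertips stand nose_length ahead of it and the grasp point (between the pads) lies 2 mm behind it (nose_length is the distance from the TCP to the fingertips, in m); x points along the fingers, y is the direction in which the jaws open and shut, and the axes are right-handed (so a half turn about x gives the same grasp; the last joint's range is limited). The gripper opens to 92 mm and grips with 3 to 60 N. Pads are 20 mm wide; open, the fingers measure 128 mm over their backs; the gripper's body (75 mm by 189 mm) begins 69 mm behind the grasp point.
Start: joints at [1.114, 0.158, 1.597, -0, 1.386, -0.21], TCP at [0.14, 0.558, 0.232] pointing down, gripper open.
Joint ranges: [-2.91, 2.91], [-0.94, 2.29], [0.18, 2.7], [-1.29, 4.43], [0.17, 2.64], [-3, 3]. Speed limits (rad/s): [2.57, 2.57, 3.14, 3.14, 3.14, 3.14].

### API

Orientations are given as a unit quaternion [w, x, y, z].
In Python, from workcell import * gives the robot as it stands.
- The arm moves only by the tool drive_tool, never from a script. Its argument "rows" is a list of rows, each a list of 7 numbers: the shift along the tool's x, y, z in units of 25 mm (1.0 is 25 mm), then the turn, a rotation vector about the tool's x, y, z in degrees, then the opening, from -1 (shut) to 1 (fully open), so that 0 is half open. In form: [[x, y, z, wx, wy, wz, claw], ...]. A call has 1 to 8 rows; each row shifts and turns the commanded pose from where the row before left it, along the tool's axes as they then stand; what a row does not reach is not made up. A row lasts 1/12 s, in which the tool goes at most 41.7 mm and 7.16 degrees, less where a joint would pass 70% of its speed; a pose out of reach is approached as far as the arm can. A call is refused whole if a number of a shift passes 1 or a number of a turn 7.16, either way. A call with a gripper value outside its range is refused whole. The fingers move at their own pace and stop on an object; "force" is the grip in N (left out, the last holds). Time passes only in rows, so rows that do not move let the fingers close. It gives the time, the measured TCP pose, the force and the opening at its end, in the units of the state.
- get_state(): the state, without advancing time (a new reading comes with each control period).
- read_camera(name): name is "side" or "top" or "wrist"; returns (picture, depth): 420x560x3 uint8, red, green, blue; 420x560 float32, m along the optical axis (not along the pixel's ray), 0 where there is no reading.
- calibration(name): a dict with "K" (3x3 intrinsics, pixels), "dist" ([k1, k2, p1, p2, k3] as OpenCV has them; the pictures are not rectified), "origin" and "rotation" of the camera in the world. Camera axes: x right, y down, z forward; pixel columns grow to the right and rows downward; lengths in m; the calibration is good to about 2 mm. A picture is of the moment at which its call begins: read the wrist's pose just before it. calibration takes no time and is no camera call; for the wrist camera it gives the pose at the moment of the call.
- hand_in(): hands the job in, once; it reports no verdict.
The state is a dict: "clock": time; "joints": joint angles; "joint_vel": joint speeds; "effort": joint torques, N m; "tool_pos": TCP position; "orientation": TCP orientation; "contact_force": force on the tool from outside, world axes, zero at the start; "ft_torque": the same for the moment, N m; "grip_width": finger opening in m.
Only numpy, scipy, OpenCV 4.12 (cv2) and the standard library are available. Lean on these libraries where they do the work, as an engineer would, in place of code of your own. Each camera call takes 0.05 s, during which the arm holds its last target. There are 200 camera calls.

### The job

Unscrew the red cap of the clip jar, twist by twist until it lifts off, and lay it flat on the middle of the wooden coaster; I am still clearing the files, so the jar stays open. Sort the loose binder clips by colour, every red one into the jar and every blue one into the blue box. Leave the other things on the desk where they are.

Things in the scene. Friction and masses are not known exactly. Their poses are not given: they have to be found in the camera images.
- cap_center (a point): red ribbed screw cap of the jar, 66 mm across, 26 tall, 45 g; this point is its middle, 13 mm above its lower edge, z along its axis. It loosens anticlockwise seen from above and rises 15 mm per turn. A rubber seal makes the first 50 degrees stiff (about 0.25 N m). It comes free only after about 230 degrees in all, so several twists with fresh grips; before that it cannot be pulled off
- jar_mouth (a point): centre of the mouth of the squat glass jar (74 mm across, on a square beech stand 105 mm wide; both fixed, they do not turn or slide); z up. The mouth is 47 mm wide and 76 mm above the desk (its rubber seal stands 4.5 mm higher once the cap is off); the jar's floor is 61 mm below the mouth. While the cap is shut its top is 7.5 mm above this point
- blue_box: open blue plastic box, fixed on the desk, 150 (x) x 110 (y) x 45 mm tall, 3 mm walls and floor; origin under its centre on the desk, z up
- coaster: round dark wooden coaster, fixed on the desk, 100 mm across, 8 mm thick; origin under its centre on the desk, z up
- red1_mid (a point): red binder clip with its wire handles folded flat: a wedge-shaped bar 28 mm long along its y, 18 mm wide at the base (x), 17 mm tall, 14 g; this point is at its centre, 8.5 mm above its base. Its flat ends, 28 mm apart, are the place to grip it. May be absent
- red2_mid (a point): red binder clip with its wire handles folded flat: a wedge-shaped bar 28 mm long along its y, 18 mm wide at the base (x), 17 mm tall, 14 g; this point is at its centre, 8.5 mm above its base. Its flat ends, 28 mm apart, are the place to grip it. May be absent
- red3_mid (a point): red binder clip with its wire handles folded flat: a wedge-shaped bar 28 mm long along its y, 18 mm wide at the base (x), 17 mm tall, 14 g; this point is at its centre, 8.5 mm above its base. Its flat ends, 28 mm apart, are the place to grip it. May be absent
- red4_mid (a point): red binder clip with its wire handles folded flat: a wedge-shaped bar 28 mm long along its y, 18 mm wide at the base (x), 17 mm tall, 14 g; this point is at its centre, 8.5 mm above its base. Its flat ends, 28 mm apart, are the place to grip it. May be absent
- blue1_mid (a point): blue binder clip with its wire handles folded flat: a wedge-shaped bar 28 mm long along its y, 18 mm wide at the base (x), 17 mm tall, 14 g; this point is at its centre, 8.5 mm above its base. Its flat ends, 28 mm apart, are the place to grip it. May be absent
- blue2_mid (a point): blue binder clip with its wire handles folded flat: a wedge-shaped bar 28 mm long along its y, 18 mm wide at the base (x), 17 mm tall, 14 g; this point is at its centre, 8.5 mm above its base. Its flat ends, 28 mm apart, are the place to grip it. May be absent
- blue3_mid (a point): blue binder clip with its wire handles folded flat: a wedge-shaped bar 28 mm long along its y, 18 mm wide at the base (x), 17 mm tall, 14 g; this point is at its centre, 8.5 mm above its base. Its flat ends, 28 mm apart, are the place to grip it. May be absent
- stapler: steel stapler, 135 x 36 x 52 mm tall, long along its x; loose; origin under its middle; not part of the job
- marker: blue-capped marker pen lying along its x, 139 long, 16 mm thick; loose; origin under its middle; not part of the job
- bowl: white ceramic bowl of paper clips, 110 across, 45 mm tall (not a place for binder clips); loose; origin under its middle; not part of the job
- tape: black tape dispenser, 135 x 60 x 71 mm tall; loose; origin under its middle; not part of the job
- notes: block of yellow sticky notes, 76 x 76 x 34 mm; loose; origin under its middle; not part of the job

How it is judged:
On the way:
1. the cap is unscrewed and lifted clear of the jar ((z of cap_center in the frame of jar_mouth above 0.03 m or horizontal distance between cap_center and jar_mouth above 0.06 m)), for 0.1 s.
At the end, for the whole second after the job is handed in: the cap lies flat (within 9 degrees, either side up) on the coaster, centre within 25 mm of the coaster's; every red clip that is there lies inside the jar, its centre at least 5 mm below the mouth; every blue clip lies inside the blue box, its centre below the rim; all are at rest (horizontal distance between cap_center and coaster below 0.025 m and z of cap_center in the frame of coaster between 0.015 and 0.025 m and angle between the z axis of cap_center and the z axis of coaster, either way round below 0.15 rad and horizontal distance between each of red1_mid, red2_mid, red3_mid, red4_mid and jar_mouth below 0.034 m and z of red1_mid in the frame of jar_mouth between -0.07 and -0.005 m and z of red2_mid in the frame of jar_mouth between -0.07 and -0.005 m and z of red3_mid in the frame of jar_mouth between -0.07 and -0.005 m and z of red4_mid in the frame of jar_mouth between -0.07 and -0.005 m and x of blue1_mid in the frame of blue_box between -0.072 and 0.072 m and y of blue1_mid in the frame of blue_box between -0.052 and 0.052 m and z of blue1_mid in the frame of blue_box between 0 and 0.042 m and x of blue2_mid in the frame of blue_box between -0.072 and 0.072 m and y of blue2_mid in the frame of blue_box between -0.052 and 0.052 m and z of blue2_mid in the frame of blue_box between 0 and 0.042 m and x of blue3_mid in the frame of blue_box between -0.072 and 0.072 m and y of blue3_mid in the frame of blue_box between -0.052 and 0.052 m and z of blue3_mid in the frame of blue_box between 0 and 0.042 m and linear speed of each of cap, red1, red2, red3, red4, blue1, blue2, blue3 below 0.03 m/s); the robot touches nothing.
It fails at once if the stapler, marker, bowl, tape dispenser or sticky notes is moved more than 5 cm (distance of any of stapler, marker, bowl, tape, notes from where it was at the start of the episode above 0.05 m).
Of red1, red2, red3, red4 only 3 to 4 are there at a start; the rules pass over those that are not, and their reading is None.
Of blue1, blue2, blue3 only 2 to 3 are there at a start; the rules pass over those that are not, and their reading is None.
At some moment in a run one of red1, red2, red3, red4, blue1, blue2, blue3 may be knocked a few centimetres aside while the robot is not near it.
Once in a run the grip may slacken for a moment while it holds something.
It also fails if it takes over 210 s, if anything falls off the work surface, if the arm or the gripper's body presses on something with over 40 N, if the wrist force passes 120 N, or if a joint passes its speed limit or range.

## Working session

There is one attempt and no reset: what is moved stays moved. The work goes in short steps, Python scripts to look and compute and a tool call to move; the robot and the scene stay as the last step left them, time stands still between calls to the robot, and variables do not carry over. Pictures are saved under pics/ and viewed, about 12 in all and at most 16, crops included, and the job is handed in when it is done.

Besides the shell and the picture viewer there is one more tool, called as name([rows], argument=value, ...), one row to a line, values as JSON. drive_tool: Moves the arm, as the interface text tells. Its arguments: {"type":"object","properties":{"rows":{"type":"array","items":{"type":"array","items":{"type":"number"}}},"force":{"type":"number"}},"required":["rows"]}

```bash
ls; mkdir -p pics
python3 - <<'E'
from workcell import *
import cv2, numpy as np
print(get_state())
for n in("top","side"):
    c=calibration(n);print(n,c)
    p,d=read_camera(n)
    np.savez(f"pics/{n}0.npz",p=p,d=d)
    cv2.imwrite(f"pics/{n}0.png",cv2.cvtColor(p,cv2.COLOR_RGB2BGR))
try: print(nose_length)
except Exception as e: print(e)
import workcell;print([x for x in dir(workcell) if x[0]!='_'])
E
```

```text
pics
{'clock': 0.0, 'joints': array([ 1.11390601e+00,  1.59042897e-01,  1.59825760e+00, -2.07604279e-05,
        1.38617273e+00, -2.10090747e-01]), 'joint_vel': array([ 0.00115057,  0.00068472, -0.00033049, -0.00035325, -0.00179491,
        0.00072916]), 'effort': array([ 1.07997406e-03, -3.85568476e+01, -3.22107589e+01,  7.03281211e-02,
        3.77016224e-02, -1.25198935e-04]), 'tool_pos': array([0.14022326, 0.55701881, 0.23060964]), 'orientation': array([ 0.7015189 ,  0.08640354,  0.70194056, -0.08766478]), 'contact_force': array([ 1.23877903, -0.54118394,  0.52553683]), 'ft_torque': array([-0.01550981, -0.10711299,  0.02672863]), 'grip_width': 0.0917700638475948}
top {'K': array([[494.485574  ,   0.        , 288.57136492],
       [  0.        , 494.485574  , 216.96793425],
       [  0.        ,   0.        ,   1.        ]]), 'dist': array([-0.01795684,  0.        ,  0.        ,  0.        ,  0.        ]), 'origin': array([0.3605042 , 0.00940262, 1.26487253]), 'rotation': array([ 0.04340089, -0.70332723,  0.70751678, -0.05354594])}
side {'K': array([[412.2456628 ,   0.        , 278.33177784],
       [  0.        , 412.2456628 , 210.61321254],
       [  0.        ,   0.        ,   1.        ]]), 'dist': array([-0.0395341,  0.       ,  0.       ,  0.       ,  0.       ]), 'origin': array([0.42160625, 0.61977474, 0.82526891]), 'rotation': array([ 0.02460062, -0.05480246,  0.94015499, -0.33541033])}
0.017
['MotionError', 'calibration', 'get_state', 'hand_in', 'nose_length', 'read_camera']
```

View pics/top0.png

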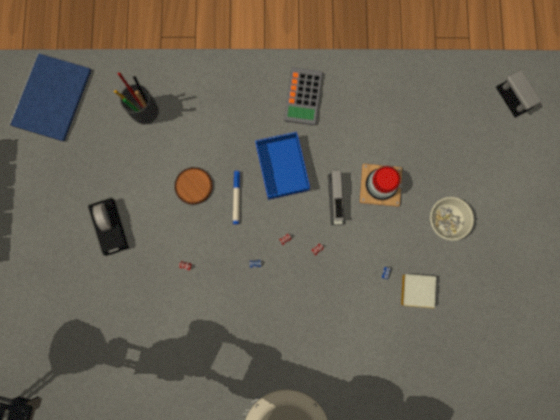

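View pics/side0.png

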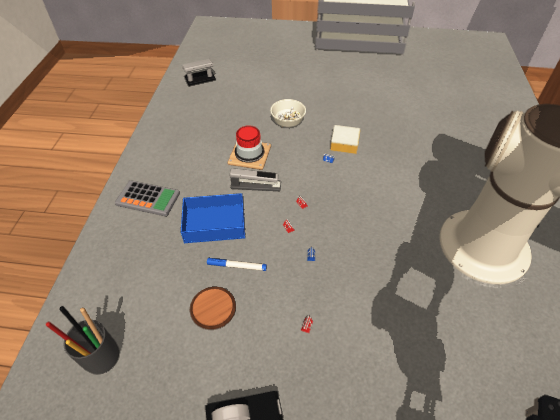

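Top view: coaster at (194,185), box (284,166), jar and cap (383,182). Red clips are at (285,239), (318,249), (185,266), and blue ones at (256,264), (386,272). The side view shows the same five clips.

```bash
cat > h.py <<'E'
from workcell import *
import cv2, numpy as np
from scipy.spatial.transform import Rotation as Ro
def rot(q): return Ro.from_quat(np.roll(np.asarray(q),-1)).as_matrix()
def cam(n):
    c=calibration(n); r=np.asarray(c['rotation'])
    c['R']=rot(r) if r.size==4 else r
    p,d=read_camera(n); return c,p,d
def ray(c,uv,z):
    uv=np.asarray(uv,float).reshape(-1,1,2)
    n=cv2.undistortPoints(uv,c['K'],c['dist'])[:,0]
    v=np.c_[n,np.ones(len(n))]@c['R'].T
    return c['origin']+v*((z-c['origin'][2])/v[:,2])[:,None]
def masks(p):
    h=cv2.cvtColor(p,cv2.COLOR_RGB2HSV); H,S,V=cv2.split(h)
    ok=(S>110)&(V>50)
    return {'red':(ok&((H<5)|(H>170))).astype(np.uint8),'blue':(ok&(H>105)&(H<130)).astype(np.uint8),'coaster':((S>110)&(V>50)&(H>=5)&(H<15)).astype(np.uint8)}
def blobs(c,p,z,amin=15,amax=1e9):
    out=[]
    for k,m in masks(p).items():
        for ct in cv2.findContours(m,cv2.RETR_EXTERNAL,cv2.CHAIN_APPROX_NONE)[0]:
            a=cv2.contourArea(ct)
            if not amin<a<amax: continue
            (uv,sz,an)=cv2.minAreaRect(ct)
            w=ray(c,cv2.boxPoints((uv,sz,an)),z)[:,:2]
            e=[w[1]-w[0],w[2]-w[1]]; L=[np.linalg.norm(x) for x in e]; i=int(np.argmax(L))
            out.append((k,np.round(uv),a,w.mean(0),np.degrees(np.arctan2(e[i][1],e[i][0]))%180,L[i],L[1-i]))
    return out
def show(bl):
    for k,uv,a,w,an,l,s in bl: print(k,uv,int(a),'xy',np.round(w,4),'long axis deg',round(an,1),'size mm',round(l*1e3),round(s*1e3),'r',round(float(np.hypot(*w)),3))
def save(p,n,crop=None,k=1):
    if crop: p=p[crop[1]:crop[3],crop[0]:crop[2]]
    p=cv2.resize(p,None,fx=k,fy=k,interpolation=cv2.INTER_NEAREST)
    cv2.imwrite(f'pics/{n}.png',cv2.cvtColor(p,cv2.COLOR_RGB2BGR))
def pose():
    s=get_state(); R=rot(s['orientation']); return s,s['tool_pos'],R
def togo(target,axis_deg=None,frm=None):
    """print what is left: tool axes, units of 25mm; turn about tool x for jaw line (mod 180)."""
    s,p,R=pose() 
    if frm is not None: p=np.asarray(frm)
    d=np.asarray(target)-p; t=R.T@d/0.025
    jaw=np.degrees(np.arctan2(R[1,1],R[0,1]))
    print('t',round(s['clock'],2),'pos',np.round(p,4),'tool units',np.round(t,2),'jaw deg',round(jaw,1),'down err',np.round(R[:2,0],3),'J1,6',np.round(s['joints'][[0,5]],2))
    if axis_deg is not None:
        dy=(axis_deg-jaw+90)%180-90
        print('  turn about tool x deg (x is down so sign flips):',round(-dy,1), 'alt',round(-dy+180*np.sign(dy),1))
    return t
E
python3 - <<'E'
from h import *
for n in("top","side"):
    c=calibration(n);r=np.asarray(c['rotation']);c['R']=rot(r)
    p=np.load(f'pics/{n}0.npz')['p'];print(n);show(blobs(c,p,0.0085,12))
    for k,z in(("cap top",.0835),("coaster",.008),("box rim",.045)):
        print(' at z',k); show([b for b in blobs(c,p,z,300) ])
c,p,d=cam('wrist');print(c);save(p,'w0')
togo([.14,.557,.23])
s,pp,R=pose();print(R.round(3))
E
```

```text
top
red [386. 179.] 528 xy [ 0.6325 -0.2635] long axis deg 177.8 size mm 69 68 r 0.685
red [129.  88.] 46 xy [0.8828 0.413 ] long axis deg 33.9 size mm 103 10 r 0.975
blue [236. 178.] 74 xy [0.6352 0.1249] long axis deg 0.4 size mm 40 13 r 0.647
blue [283. 165.] 2475 xy [0.6711 0.0056] long axis deg 11.7 size mm 159 115 r 0.671
blue [51. 97.] 3870 xy [0.8602 0.619 ] long axis deg 163.5 size mm 215 150 r 1.06
coaster [194. 186.] 1004 xy [0.6174 0.2357] long axis deg 89.8 size mm 96 92 r 0.661
coaster [398. 174.] 20 xy [ 0.6451 -0.2949] long axis deg 21.4 size mm 47 13 r 0.709
coaster [138.  98.] 24 xy [0.8527 0.3874] long axis deg 29.5 size mm 53 9 r 0.937
coaster [293.  87.] 138 xy [ 0.8825 -0.0245] long axis deg 172.8 size mm 88 16 r 0.883
coaster [280.  24.] 26310 xy [1.0661 0.0057] long axis deg 90.1 size mm 1541 146 r 1.066
 at z cap top
red [386. 179.] 528 xy [ 0.6163 -0.2472] long axis deg 177.8 size mm 65 64 r 0.664
blue [283. 165.] 2475 xy [0.6526 0.0058] long axis deg 11.7 size mm 150 108 r 0.653
blue [51. 97.] 3870 xy [0.8303 0.5826] long axis deg 163.5 size mm 202 141 r 1.
[... 3990 characters left out ...]
K': array([[311.65142909,   0.        , 277.9346954 ],
       [  0.        , 311.65142909, 207.64693182],
       [  0.        ,   0.        ,   1.        ]]), 'dist': array([0.0193142, 0.       , 0.       , 0.       , 0.       ]), 'origin': array([0.06103132, 0.57747938, 0.38364857]), 'rotation': array([0.115908  , 0.78007739, 0.60837548, 0.08901616]), 'R': array([[ 0.2439108 ,  0.92852455,  0.27991015],
       [ 0.96979528, -0.23288922, -0.07252392],
       [-0.00215219,  0.28914491, -0.95728292]])}
t 0.15 pos [0.1403 0.5572 0.2309] tool units [ 0.03 -0.01 -0.01] jaw deg 75.9 down err [-0.001 -0.001] J1,6 [ 1.11 -0.21]
[[-0.001  0.244  0.97 ]
 [-0.001  0.97  -0.244]
 [-1.    -0.001 -0.   ]]
```

drive_tool([
  [0,-1,1,0,0,0,1],
  [0,-1,1,0,0,0,1],
  [0,-1,1,0,0,0,1],
  [0,-1,1,0,0,0,1],
  [0,-1,1,0,0,0,1],
  [0,-1,1,0,0,0,1],
  [0,-1,1,0,0,0,1],
  [0,-1,1,0,0,0,1],
])

```text
clock: 0.82
tool_pos: [0.2858, 0.3132, 0.2314]
orientation: [0.702, 0.087, 0.702, -0.087]
contact_force: [1.0, 0.2, 0.6]
grip_width: 0.0921
```

drive_tool([
  [0,-1,1,0,0,0,1],
  [0,-1,1,0,0,0,1],
  [0,-1,1,0,0,0,1],
  [0,-1,1,0,0,0,1],
  [0,-1,0,0,0,0,1],
  [0,-1,0,0,0,0,1],
  [0,0,0,0,0,0,1],
  [0,0,0,0,0,0,1],
])

```text
clock: 1.48
tool_pos: [0.3459, 0.1442, 0.2315]
orientation: [0.702, 0.088, 0.702, -0.088]
contact_force: [-0.2, -0.4, -0.6]
grip_width: 0.0921
```

Run:
```python
from h import *
c,p,d=cam('wrist');save(p,'w1')
togo([.616,-.247,.2])
show(blobs(c,p,0.0085,40))
```

```text
t 1.53 pos [0.3459 0.1449 0.2316] tool units [  1.26 -12.55  14.32] jaw deg 75.8 down err [0.    0.001] J1,6 [ 0.07 -1.25]
red [199. 298.] 95 xy [ 0.4766 -0.0008] long axis deg 122.1 size mm 39 17 r 0.477
red [380. 208.] 71 xy [0.4081 0.2603] long axis deg 75.7 size mm 19 9 r 0.484
red [375. 210.] 86 xy [0.4107 0.2542] long axis deg 75.7 size mm 32 17 r 0.483
blue [315. 375.] 181 xy [0.6439 0.125 ] long axis deg 179.2 size mm 38 16 r 0.656
blue [233. 390.] 4059 xy [ 0.6424 -0.0011] long axis deg 76.8 size mm 158 95 r 0.642
blue [297. 306.] 89 xy [0.5222 0.1263] long axis deg 3.0 size mm 18 15 r 0.537
blue [  5. 285.] 80 xy [ 0.3918 -0.2448] long axis deg 152.3 size mm 34 13 r 0.462
blue [241. 244.] 55 xy [0.413  0.0773] long axis deg 91.4 size mm 30 17 r 0.42
coaster [384. 370.] 189 xy [0.6584 0.227 ] long axis deg 76.2 size mm 62 13 r 0.696
coaster [370. 326.] 187 xy [0.578  0.2198] long axis deg 76.0 size mm 34 22 r 0.618
```

View pics/w1.png

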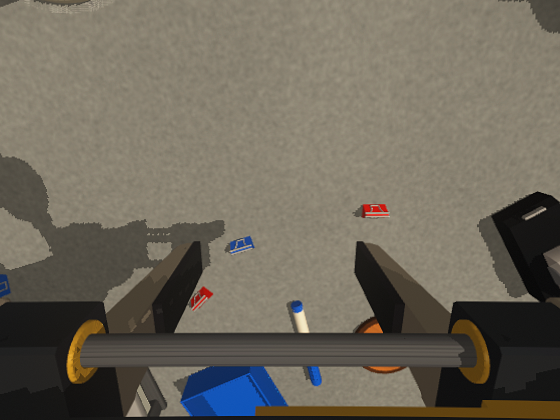

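Wrist view shows red clips at (375,210) and (200,298), and blue ones at (241,244) and (3,285). The positions agree with the side view. Going to the cap now.

drive_tool([
  [0,-0.78,0.9,0,0,0,1],
  [0,-0.78,0.9,0,0,0,1],
  [0,-0.78,0.9,0,0,0,1],
  [0,-0.78,0.9,0,0,0,1],
  [0,-0.78,0.9,0,0,0,1],
  [0,-0.78,0.9,0,0,0,1],
  [0,-0.78,0.9,0,0,0,1],
  [0,-0.78,0.9,0,0,0,1],
])

```text
clock: 2.2
tool_pos: [0.4836, -0.0504, 0.2312]
orientation: [0.702, 0.087, 0.702, -0.086]
contact_force: [-0.0, 1.2, 0.6]
grip_width: 0.0917
```

drive_tool([
  [0.16,-0.78,0.9,7,0,0,1],
  [0.16,0,0,7,0,0,1],
  [0.16,0,0,7,0,0,1],
  [0.16,0,0,7,0,0,1],
  [0.16,0,0,7,0,0,1],
  [0.16,0,0,7,0,0,1],
  [0.16,0,0,7,0,0,1],
  [0.16,0,0,7,0,0,1],
])

```text
clock: 2.87
tool_pos: [0.5, -0.0733, 0.199]
orientation: [0.578, 0.408, 0.578, -0.407]
contact_force: [-0.1, -0.4, -0.1]
grip_width: 0.092
```

drive_tool([
  [0,0,0,7,0,0,1],
  [0,0,0,7,0,0,1],
  [0,0,0,7,0,0,1],
  [0,0,0,7,0,0,1],
  [0,0,0,7,0,0,1],
  [0,0,0,7,0,0,1],
  [0,0,0,7,0,0,1],
  [0,0,0,7,0,0,1],
])

```text
clock: 3.53
tool_pos: [0.5, -0.0733, 0.1992]
orientation: [-0.319, -0.631, -0.319, 0.631]
contact_force: [-0.3, 0.2, -0.0]
grip_width: 0.0916
```

drive_tool([
  [0,0,0,7,0,0,1],
  [0,0,0,7,0,0,1],
  [0,0,0,7,0,0,1],
  [0,0,0,7,0,0,1],
  [0,0,0,7,0,0,1],
  [0,0,0,7,0,0,1],
  [0,0,0,0,0,0,1],
  [0,0,0,0,0,0,1],
])

```text
clock: 4.2
tool_pos: [0.4998, -0.0737, 0.1993]
orientation: [-0.075, -0.703, -0.075, 0.703]
contact_force: [-0.8, -1.9, 0.1]
grip_width: 0.092
```

```bash
cat >> h.py <<'E'
def capfind(c,p,z=.0835):
    m=masks(p)['red']; ct=max(cv2.findContours(m,cv2.RETR_EXTERNAL,cv2.CHAIN_APPROX_NONE)[0],key=cv2.contourArea)
    w=ray(c,ct[:,0].astype(float),z)[:,:2]
    (x,y),r=cv2.minEnclosingCircle((w*1000).astype(np.float32)); print('cap enclosing',round(x),round(y),'r',round(r,1),'mean',(w.mean(0)*1000).round(1))
    return m
E
python3 - <<'E'
from h import *
c,p,d=cam('wrist');save(p,'w2')
togo([.616,-.247,.2]); m=capfind(c,p)
H,S,V=cv2.split(cv2.cvtColor(p,cv2.COLOR_RGB2HSV))
# circle of cap top using depth points near z=.0835
v,u=np.nonzero(m&(d>0)); uv=np.c_[u,v].astype(float)
n=cv2.undistortPoints(uv.reshape(-1,1,2),c['K'],c['dist'])[:,0]; P=c['origin']+(np.c_[n,np.ones(len(n))]*d[v,u][:,None])@c['R'].T
print(np.percentile(P[:,2],[5,50,95])); t=P[P[:,2]>.079]; print(len(t),t.min(0),t.max(0),t.mean(0))
E
```

```text
t 4.25 pos [ 0.4997 -0.0739  0.1994] tool units [-0.03  7.75 -3.09] jaw deg -77.9 down err [-0.  0.] J1,6 [-0.39  0.97]
cap enclosing 618 -243 r 39.7 mean [ 618.6 -243.1]
[0.01228441 0.08302684 0.08524687]
4427 [ 0.58621057 -0.28357387  0.07900162] [ 0.65225741 -0.21553191  0.0868364 ] [ 0.61995555 -0.24996718  0.08360234]
```

View pics/w2.png

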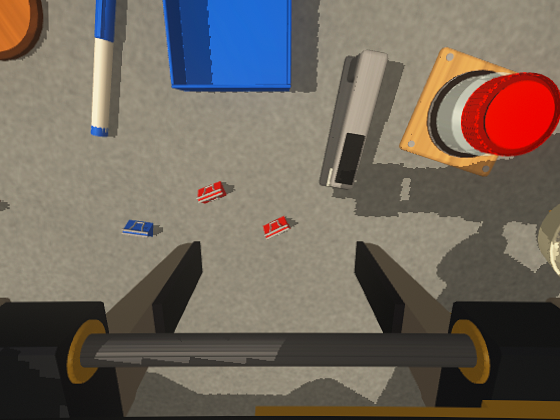

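The wrist view shows the cap at about (523,113), with two reds at (211,192) and (277,227) and a blue at (138,228). Depth puts the cap top at z 83.6 mm, as expected.

drive_tool([
  [0,0.98,-0.4,0,0,0,1],
  [0,0.98,-0.4,0,0,0,1],
  [0,0.98,-0.4,0,0,0,1],
  [0,0.98,-0.4,0,0,0,1],
  [0,0.98,-0.4,0,0,0,1],
  [0,0.98,-0.4,0,0,0,1],
  [0,0.98,-0.4,0,0,0,1],
  [0,0.98,-0.4,0,0,0,1],
])

```text
clock: 4.92
tool_pos: [0.6188, -0.2508, 0.1992]
orientation: [-0.074, -0.703, -0.074, 0.703]
contact_force: [-0.2, -0.4, 0.2]
grip_width: 0.0919
```

drive_tool([
  [0,0,0,0,0,0,1],
  [0,0,0,0,0,0,1],
])

```text
clock: 5.08
tool_pos: [0.6182, -0.2504, 0.1987]
orientation: [-0.073, -0.703, -0.074, 0.704]
contact_force: [0.2, 0.6, 0.7]
grip_width: 0.092
```

```bash
cat >> h.py <<'E'
def pts(c,d,m):
    v,u=np.nonzero((m>0)&(d>0)); uv=np.c_[u,v].astype(float)
    n=cv2.undistortPoints(uv.reshape(-1,1,2),c['K'],c['dist'])[:,0]
    return c['origin']+(np.c_[n,np.ones(len(n))]*d[v,u][:,None])@c['R'].T
def circ(P,zlo,zhi):
    t=P[(P[:,2]>zlo)&(P[:,2]<zhi)]; (x,y),r=cv2.minEnclosingCircle((t[:,:2]*1000).astype(np.float32))
    print(len(t),'enclosing circle mm',round(x,1),round(y,1),'r',round(r,1),'mean',t.mean(0).round(4)); return x/1000,y/1000
E
python3 - <<'E'
from h import *
c,p,d=cam('wrist');save(p,'w3')
P=pts(c,d,masks(p)['red']);x,y=circ(P,.08,.088)
togo([x,y,.076]); print(blobs(c,p,.0835,800))
c,p,d=cam('top');circ(pts(c,d,masks(p)['red']),.07,.095)
E
```

```text
2819 enclosing circle mm 619.1 -249.5 r 33.0 mean [ 0.6193 -0.2497  0.0841]
t 5.13 pos [ 0.6178 -0.2495  0.199 ] tool units [ 4.92  0.01 -0.06] jaw deg -78.0 down err [-0.001  0.001] J1,6 [-0.56  0.8 ]
[('red', array([278., 204.]), 4105.0, array([ 0.62132299, -0.24935046]), np.float64(146.70291686856586), np.float64(0.0649515042600574), np.float64(0.0649103737215931)), ('blue', array([56., 86.]), 16752.0, array([ 0.67643678, -0.05710591]), np.float64(2.7871200198510167), np.float64(0.1299369232143847), np.float64(0.08132361249665361))]
10 enclosing circle mm 841.3 384.9 r 10.6 mean [0.8387 0.3812 0.0848]
```

View pics/w3.png

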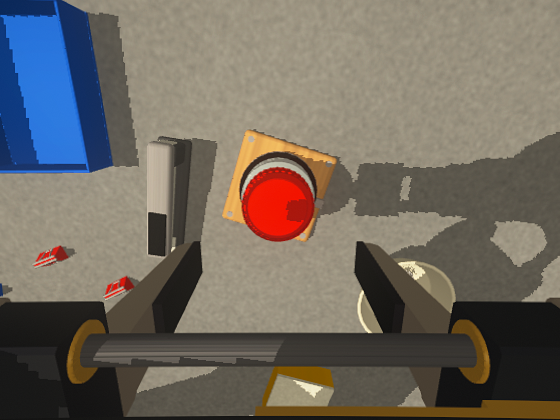

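The cap is centred between the fingers at (278,204), radius 33 mm. Descending and gripping.

drive_tool([
  [0.98,0,-0.06,0,0,0,1],
  [0.98,0,0,0,0,0,1],
  [0.98,0,0,0,0,0,1],
  [0.98,0,0,0,0,0,1],
  [0.98,0,0,0,0,0,1],
  [0,0,0,0,0,0,1],
  [0,0,0,0,0,0,-1],
  [0,0,0,0,0,0,-1],
], force=35)

```text
clock: 5.85
tool_pos: [0.6202, -0.2497, 0.0791]
orientation: [0.074, 0.704, 0.073, -0.703]
contact_force: [0.8, 0.1, 0.1]
grip_width: 0.0807
```

drive_tool([
  [0,0,0,0,0,0,-1],
  [0,0,0,0,0,0,-1],
  [0,0,0,0,0,0,-1],
  [0,0,0,0,0,0,-1],
  [0,0,0,0,0,0,-1],
  [0,0,0,0,0,0,-1],
])

```text
clock: 6.35
tool_pos: [0.6205, -0.2497, 0.0794]
orientation: [0.073, 0.704, 0.073, -0.702]
contact_force: [-0.4, 3.1, 6.0]
grip_width: 0.065
```

drive_tool([
  [-0.01,0,0,-3,0,0,-1],
  [-0.01,0,0,-5,0,0,-1],
  [-0.01,0,0,-7,0,0,-1],
  [-0.01,0,0,-7,0,0,-1],
])

```text
clock: 6.68
tool_pos: [0.6206, -0.2496, 0.0802]
orientation: [0.208, 0.677, 0.208, -0.675]
contact_force: [0.0, 4.0, 4.5]
grip_width: 0.0653
```

drive_tool([
  [-0.01,0,0,-7,0,0,-1],
  [-0.01,0,0,-7,0,0,-1],
  [-0.01,0,0,-7,0,0,-1],
  [-0.01,0,0,-7,0,0,-1],
  [-0.01,0,0,-7,0,0,-1],
  [-0.01,0,0,-7,0,0,-1],
  [-0.01,0,0,-7,0,0,-1],
  [-0.01,0,0,-7,0,0,-1],
])

```text
clock: 7.35
tool_pos: [0.6196, -0.2488, 0.0811]
orientation: [0.5, 0.5, 0.501, -0.499]
contact_force: [-1.6, 4.3, 4.5]
grip_width: 0.0653
```

drive_tool([
  [-0.01,0,0,-7,0,0,-1],
  [-0.01,0,0,-7,0,0,-1],
  [-0.01,0,0,-7,0,0,-1],
  [-0.01,0,0,-7,0,0,-1],
  [0,0,0,0,0,0,-1],
])

```text
clock: 7.77
tool_pos: [0.619, -0.249, 0.0822]
orientation: [0.606, 0.363, 0.607, -0.363]
contact_force: [-3.6, 3.7, 4.7]
grip_width: 0.0649
```

Run:
```python
from h import *
c,p,d=cam('wrist');s=get_state();print(s['contact_force'],s['ft_torque'],s['joints'])
P=pts(c,d,masks(p)['red']);circ(P,.078,.098);togo([.619,-.2495,.08]);print(np.percentile(P[P[:,2]>.05][:,2],[50,90,97]))
```

```text
[-4.31449204  4.0046877   5.70099016] [0.63793294 0.94485444 0.04825962] [-5.63390585e-01  5.32409829e-01  1.43172443e+00  4.17027219e-05
  1.17948665e+00 -1.05133764e+00]
10810 enclosing circle mm 619.7 -250.2 r 33.7 mean [ 0.6189 -0.2486  0.0851]
t 7.82 pos [ 0.6189 -0.2491  0.0822] tool units [ 0.09 -0.    0.02] jaw deg 28.0 down err [-0.002  0.001] J1,6 [-0.56 -1.05]
[0.08639574 0.08756619 0.08794019]
```

The cap top has risen about 4 mm and the seal torque is gone. Regripping for the second twist.

drive_tool([
  [0,0,0,0,0,0,0.75],
  [0,0,0,0,0,0,0.75],
  [0,0,0,0,0,0,0.75],
  [0,0,0,0,0,0,0.75],
  [0,0,0,7,0,0,0.75],
  [0,0,0,7,0,0,0.75],
  [0,0,0,7,0,0,0.75],
  [0,0,0,7,0,0,0.75],
])

```text
clock: 8.48
tool_pos: [0.6195, -0.25, 0.0811]
orientation: [0.498, 0.502, 0.498, -0.502]
contact_force: [0.2, 0.5, 0.0]
grip_width: 0.0806
```

drive_tool([
  [0,0,0,7,0,0,0.75],
  [0,0,0,7,0,0,0.75],
  [0,0,0,7,0,0,0.75],
  [0,0,0,7,0,0,0.75],
  [0,0,0,7,0,0,0.75],
  [0,0,0,7,0,0,0.75],
  [0,0,0,7,0,0,0.75],
  [0,0,0,7,0,0,0.75],
])

```text
clock: 9.15
tool_pos: [0.6195, -0.25, 0.0811]
orientation: [0.204, 0.677, 0.204, -0.677]
contact_force: [-0.3, -0.1, -0.0]
grip_width: 0.0805
```

drive_tool([
  [0,0,0,7,0,0,0.75],
  [0,0,0,7,0,0,0.75],
  [0,0,0,0,0,0,-1],
  [0,0,0,0,0,0,-1],
  [0,0,0,0,0,0,-1],
  [0,0,0,0,0,0,-1],
  [0,0,0,0,0,0,-1],
  [0,0,0,0,0,0,-1],
])

```text
clock: 9.82
tool_pos: [0.6194, -0.2499, 0.0811]
orientation: [0.122, 0.696, 0.122, -0.696]
contact_force: [-0.5, -0.4, -0.6]
grip_width: 0.065
```

drive_tool([
  [-0.01,0,0,-7,0,0,-1],
  [-0.01,0,0,-7,0,0,-1],
  [-0.01,0,0,-7,0,0,-1],
  [-0.01,0,0,-7,0,0,-1],
  [-0.01,0,0,-7,0,0,-1],
  [-0.01,0,0,-7,0,0,-1],
  [-0.01,0,0,-7,0,0,-1],
  [-0.01,0,0,-7,0,0,-1],
])

```text
clock: 10.48
tool_pos: [0.6195, -0.2499, 0.0834]
orientation: [0.437, 0.556, 0.436, -0.556]
contact_force: [-0.2, 0.8, 0.6]
grip_width: 0.0645
```

drive_tool([
  [-0.01,0,0,-7,0,0,-1],
  [-0.01,0,0,-7,0,0,-1],
  [-0.01,0,0,-7,0,0,-1],
  [-0.01,0,0,-7,0,0,-1],
  [-0.01,0,0,-7,0,0,-1],
  [-0.01,0,0,-7,0,0,-1],
  [0,0,0,0,0,0,-1],
])

```text
clock: 11.07
tool_pos: [0.6195, -0.25, 0.0851]
orientation: [0.606, 0.364, 0.606, -0.364]
contact_force: [-0.5, 0.1, 2.6]
grip_width: 0.0649
```

Run:
```python
from h import *
c,p,d=cam('wrist');s=get_state();print(s['contact_force'],s['ft_torque'],s['joints'])
P=pts(c,d,masks(p)['red']);circ(P,.078,.102);togo([.619,-.2495,.08]);print(np.percentile(P[P[:,2]>.05][:,2],[50,90,97]))
```

```text
[-0.45601567  0.01111673  4.00173663] [-0.0264381   0.20598089  0.0854752 ] [-5.63918841e-01  5.29394877e-01  1.42977469e+00 -3.13020554e-04
  1.18194573e+00 -1.04819935e+00]
11321 enclosing circle mm 619.6 -249.6 r 33.9 mean [ 0.6186 -0.2478  0.089 ]
t 11.12 pos [ 0.6195 -0.2501  0.0851] tool units [ 0.2  -0.01 -0.03] jaw deg 27.8 down err [ 0. -0.] J1,6 [-0.56 -1.05]
[0.09049719 0.09161729 0.09198941]
```

drive_tool([
  [-0.01,0,0,-7,0,0,-1],
  [-0.01,0,0,-7,0,0,-1],
  [-0.01,0,0,-7,0,0,-1],
  [-0.01,0,0,-7,0,0,-1],
  [-0.01,0,0,-7,0,0,-1],
  [-0.01,0,0,-7,0,0,-1],
  [-0.01,0,0,-7,0,0,-1],
  [-0.01,0,0,-7,0,0,-1],
])

```text
clock: 11.78
tool_pos: [0.6197, -0.2498, 0.0874]
orientation: [0.706, 0.037, 0.706, -0.037]
contact_force: [-0.7, 1.2, 5.5]
grip_width: 0.0649
```

drive_tool([
  [-0.1,0,0,0,0,0,-1],
  [-0.2,0,0,0,0,0,-1],
  [-0.3,0,0,0,0,0,-1],
  [-0.3,0,0,0,0,0,-1],
])

```text
clock: 12.12
tool_pos: [0.6193, -0.2498, 0.1095]
orientation: [0.706, 0.039, 0.706, -0.039]
contact_force: [0.3, -0.5, -0.5]
grip_width: 0.0652
```

Run:
```python
from h import *
c,p,d=cam('wrist');s=get_state();print(s['contact_force'],s['ft_torque'],s['grip_width'])
P=pts(c,d,masks(p)['red']);circ(P,.078,.14);togo([.6175,.236,.15],0);print(np.percentile(P[P[:,2]>.05][:,2],[50,90,97]))
```

```text
[ 1.3397531  -0.58198333  0.14849101] [-0.02939527  0.01382702 -0.02561796] 0.06492792839923074
11989 enclosing circle mm 619.5 -249.7 r 33.8 mean [ 0.6157 -0.2493  0.1122]
t 12.17 pos [ 0.6204 -0.2504  0.1118] tool units [-1.56 19.33 -2.24] jaw deg 83.7 down err [ 0.003 -0.002] J1,6 [-0.56 -2.03]
  turn about tool x deg (x is down so sign flips): 83.7 alt -96.3
[0.11480462 0.11591428 0.11629729]
```

The cap is free: its top is at 0.116 m and it follows the tool. Taking it to the coaster.

drive_tool([
  [-1,0,0,0,0,0,-1],
  [-1,0,0,0,0,0,-1],
  [0,0.97,-0.11,0,0,0,-1],
  [0,0.97,-0.11,0,0,0,-1],
  [0,0.97,-0.11,0,0,0,-1],
  [0,0.97,-0.11,0,0,0,-1],
  [0,0.97,-0.11,0,0,0,-1],
  [0,0.97,-0.11,0,0,0,-1],
])

```text
clock: 12.83
tool_pos: [0.6187, -0.1024, 0.1597]
orientation: [0.706, 0.038, 0.706, -0.039]
contact_force: [0.4, -0.2, -0.2]
grip_width: 0.0647
```

drive_tool([
  [0,0.97,-0.11,0,0,0,-1],
  [0,0.97,-0.11,0,0,0,-1],
  [0,0.97,-0.11,0,0,0,-1],
  [0,0.97,-0.11,0,0,0,-1],
  [0,0.97,-0.11,0,0,0,-1],
  [0,0.97,-0.11,0,0,0,-1],
  [0,0.97,-0.11,0,0,0,-1],
  [0,0.97,-0.11,0,0,0,-1],
])

```text
clock: 13.5
tool_pos: [0.6176, 0.093, 0.1597]
orientation: [0.706, 0.038, 0.706, -0.038]
contact_force: [0.9, -0.3, -0.8]
grip_width: 0.0652
```

drive_tool([
  [0,0.97,-0.11,0,0,0,-1],
  [0,0.97,-0.11,0,0,0,-1],
  [0,0.97,-0.11,0,0,0,-1],
  [0,0.97,-0.11,0,0,0,-1],
  [0,0.97,-0.11,0,0,0,-1],
  [0,0.97,-0.11,0,0,0,-1],
  [0,0,0,0,0,0,-1],
  [0,0,0,0,0,0,-1],
])

```text
clock: 14.17
tool_pos: [0.6165, 0.2391, 0.1594]
orientation: [0.706, 0.037, 0.706, -0.038]
contact_force: [-0.1, -0.5, -1.3]
grip_width: 0.065
```

Run:
```python
from h import *
c,p,d=cam('wrist');save(p,'w4');s=get_state();print(s['contact_force'],s['grip_width'])
P=pts(c,d,masks(p)['red']);circ(P,.14,.18);togo([.618,.237,.031],0);print(np.percentile(P[P[:,2]>.05][:,2],[50,90,97]))
P=pts(c,d,masks(p)['coaster']); circ(P,.0,.02)
c,p,d=cam('top'); P=pts(c,d,masks(p)['coaster']); circ(P[abs(P[:,0]-.618)<.07],.0,.02)
```

```text
[-0.17130326 -0.42052332 -0.84897489] 0.06483013490019214
11861 enclosing circle mm 616.8 239.3 r 33.8 mean [0.6132 0.2396 0.1624]
t 14.22 pos [0.6167 0.2381 0.1593] tool units [ 5.13 -0.04  0.05] jaw deg 83.9 down err [ 0.    -0.001] J1,6 [ 0.19 -1.28]
  turn about tool x deg (x is down so sign flips): 83.9 alt -96.1
[0.16475868 0.1658403  0.16623295]
4722 enclosing circle mm 617.9 137.5 r 195.9 mean [0.602  0.2378 0.008 ]
426 enclosing circle mm 619.3 -25.0 r 275.5 mean [0.6033 0.2164 0.0078]
```

View pics/w4.png

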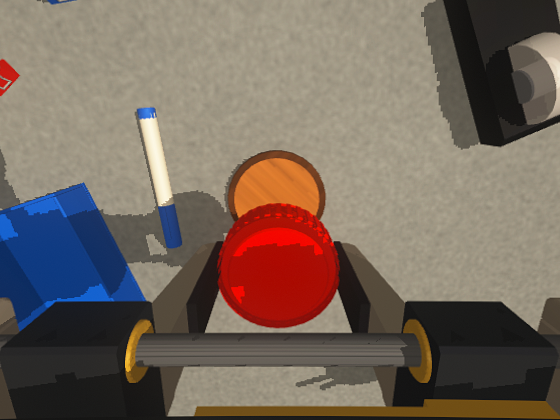

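The cap (278,265) is centred in y over the coaster (277,195). Lowering.

drive_tool([
  [1,-0.04,0.05,0,0,0,-1],
  [1,0,0,0,0,0,-1],
  [1,0,0,0,0,0,-1],
  [1,0,0,0,0,0,-1],
  [0.8,0,0,0,0,0,-1],
  [0.3,0,0,0,0,0,-1],
  [0,0,0,0,0,0,-1],
  [0,0,0,0,0,0,-1],
])

```text
clock: 14.93
tool_pos: [0.6184, 0.2362, 0.0321]
orientation: [0.706, 0.038, 0.706, -0.038]
contact_force: [-0.2, 0.2, 0.2]
grip_width: 0.0648
```

drive_tool([
  [0.03,0,0,0,0,0,-1],
  [0,0,0,0,0,0,-1],
  [0,0,0,0,0,0,0.7],
  [0,0,0,0,0,0,0.7],
  [0,0,0,0,0,0,0.7],
  [0,0,0,0,0,0,0.7],
  [0,0,0,0,0,0,0.7],
])

```text
clock: 15.52
tool_pos: [0.6178, 0.2372, 0.031]
orientation: [0.706, 0.038, 0.706, -0.038]
contact_force: [-0.4, 0.0, -0.4]
grip_width: 0.0779
```

drive_tool([
  [-1,0,0,0,0,0,0.7],
  [-1,0,0,0,0,0,0.7],
  [-1,0,0,0,0,0,0.7],
  [-1,0,0,0,0,0,0.7],
  [-1,0,0,0,0,0,0.7],
  [-1,0,0,0,0,0,0.7],
  [-1,0,0,0,0,0,0.7],
  [0,0,0,0,0,0,0.7],
])

```text
clock: 16.18
tool_pos: [0.6208, 0.2378, 0.2127]
orientation: [0.71, 0.039, 0.702, -0.037]
contact_force: [0.7, 0.7, 0.4]
grip_width: 0.078
```

```bash
cat >> h.py <<'E'
def clips(c,p,d,amin=40):
    out=[]
    for k in('red','blue'):
        m=cv2.morphologyEx(masks(p)[k],cv2.MORPH_CLOSE,np.ones((5,5)))
        n,l,st,ce=cv2.connectedComponentsWithStats(m)
        for i in range(1,n):
            if st[i,4]<amin: continue
            P=pts(c,d,(l==i).astype(np.uint8)); P=P[(P[:,2]>.002)&(P[:,2]<.03)]
            if len(P)<25: continue
            (cx,cy),sz,an=cv2.minAreaRect((P[:,:2]*1000).astype(np.float32))
            b=cv2.boxPoints(((cx,cy),sz,an)); e=[b[1]-b[0],b[2]-b[1]]; L=[np.linalg.norm(x) for x in e];j=int(np.argmax(L))
            if max(L)>45: continue
            print(k,'px',ce[i].round(),'n',len(P),'xy',round(cx/1000,4),round(cy/1000,4),'z',P[:,2].min().round(4),P[:,2].max().round(4),'axis',round(float(np.degrees(np.arctan2(e[j][1],e[j][0]))%180),1),'size',np.round([max(L),min(L)],1)); out.append((k,cx/1000,cy/1000))
    return out
E
python3 - <<'E'
from h import *
c,p,d=cam('wrist');s=get_state();print(s['contact_force'],s['grip_width'])
P=pts(c,d,masks(p)['red']);circ(P,.03,.05);togo([.41,.257,.2]);clips(c,p,d)
E
```

```text
[ 1.27506032 -0.00435517 -0.17048049] 0.07831943684561242
1962 enclosing circle mm 618.4 236.8 r 33.0 mean [0.6182 0.2368 0.0343]
t 16.23 pos [0.6197 0.2376 0.2097] tool units [ 0.33 -0.13 -8.43] jaw deg 83.9 down err [0.007 0.001] J1,6 [ 0.18 -1.28]
red px [ 2. 82.] n 41 xy 0.4806 -0.0403 z 0.0021 0.0078 axis 161.1 size [11.1  5.6]
blue px [94.  5.] n 361 xy 0.4224 0.0772 z 0.002 0.0187 axis 94.4 size [28.8  7.8]
blue px [165. 107.] n 121 xy 0.5225 0.127 z 0.0073 0.0174 axis 84.6 size [14.2  8.1]
blue px [184. 205.] n 507 xy 0.6333 0.1256 z 0.0045 0.0195 axis 179.8 size [45.  15.4]
```

The cap lies flat on the coaster at (0.618, 0.237). Next is the nearest red clip.

drive_tool([
  [0,0,-1,0,0,0,0],
  [0,0,-1,0,0,0,0],
  [0,0,-1,0,0,0,0],
  [0,0,-1,0,0,0,0],
  [0,0,-1,0,0,0,0],
  [0,0,-1,0,0,0,0],
  [0,0,-1,0,0,0,0],
  [0,0,-1,0,0,0,0],
])

```text
clock: 16.9
tool_pos: [0.4167, 0.2582, 0.2039]
orientation: [0.705, 0.038, 0.707, -0.038]
contact_force: [-0.2, 0.1, -0.4]
grip_width: 0.0458
```

drive_tool([
  [0.3,-0.1,-0.4,0,0,0,0],
  [1,0,0,0,0,0,0],
  [1,0,0,0,0,0,0],
  [0,0,0,0,0,0,0],
  [0,0,0,0,0,0,0],
])

```text
clock: 17.32
tool_pos: [0.4069, 0.2565, 0.1463]
orientation: [0.704, 0.037, 0.708, -0.039]
contact_force: [-0.5, -0.2, 0.8]
grip_width: 0.0458
```

Run:
```python
from h import *
c,p,d=cam('wrist');save(p,'w5')
togo([.41,.257,.023],77);clips(c,p,d)
```

```text
t 17.37 pos [0.4083 0.2569 0.148 ] tool units [5.   0.01 0.07] jaw deg 83.9 down err [-0.002 -0.001] J1,6 [ 0.31 -1.15]
  turn about tool x deg (x is down so sign flips): 6.9 alt -173.1
red px [276. 205.] n 399 xy 0.409 0.2541 z 0.0021 0.0192 axis 76.6 size [27.8 10.4]
red px [  5. 291.] n 102 xy 0.474 -0.0409 z 0.0022 0.0118 axis 12.2 size [16.2  7.1]
blue px [101. 228.] n 445 xy 0.4164 0.0774 z 0.002 0.019 axis 93.8 size [29.5 17. ]
```

View pics/w5.png

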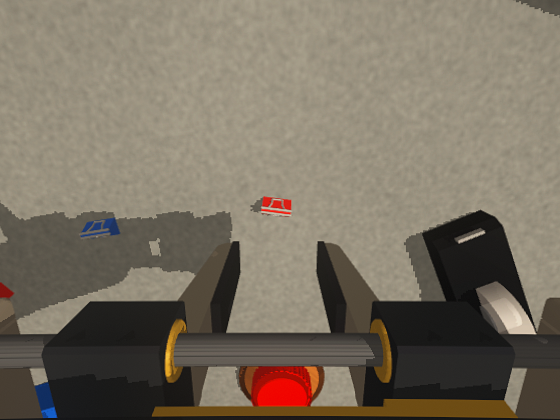

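The clip is at (276,205) midway between the fingers. A red one looks shifted at the left edge; I'll check it later. Grasping.

drive_tool([
  [1,-0.1,0.07,7,0,0,0],
  [1,0,0,0,0,0,0],
  [1,0,0,0,0,0,0],
  [1,0,0,0,0,0,0],
  [0.8,0,0,0,0,0,0],
  [0.2,0,0,0,0,0,0],
  [0,0,0,0,0,0,-1],
  [0,0,0,0,0,0,-1],
], force=20)

```text
clock: 18.03
tool_pos: [0.4115, 0.2549, 0.0249]
orientation: [0.703, 0.081, 0.702, -0.081]
contact_force: [-0.2, -0.8, 0.3]
grip_width: 0.0344
```

drive_tool([
  [0,0,0,0,0,0,-1],
  [0,0,0,0,0,0,-1],
  [0,0,0,0,0,0,-1],
  [0,0,0,0,0,0,-1],
])

```text
clock: 18.37
tool_pos: [0.412, 0.255, 0.0253]
orientation: [0.704, 0.081, 0.701, -0.08]
contact_force: [-0.4, 0.1, 7.5]
grip_width: 0.0272
```

drive_tool([
  [-1,0,0,0,0,0,-1],
  [-1,0,0,0,0,0,-1],
  [-1,0,0,0,0,0,-1],
  [-1,0,0,0,0,0,-1],
  [-1,0,0,0,0,0,-1],
  [-1,0,0,0,0,0,-1],
  [0,0,0,0,0,0,-1],
])

```text
clock: 18.95
tool_pos: [0.4134, 0.2555, 0.1793]
orientation: [0.706, 0.082, 0.699, -0.079]
contact_force: [0.1, 0.5, 0.3]
grip_width: 0.0275
```

Run:
```python
from h import *
c,p,d=cam('wrist');save(p,'w6')
P=pts(c,d,masks(p)['red']);P=P[P[:,2]>.1];print(len(P),P.mean(0),P.min(0),P.max(0))
togo([.619,-.2495,.16]);clips(c,p,d)
```

```text
978 [0.40920814 0.25698763 0.16878502] [0.39281374 0.24189347 0.15351167] [0.41828788 0.27118675 0.26782721]
t 19.0 pos [0.4121 0.2551 0.1766] tool units [  0.68 -17.78  12.64] jaw deg 76.9 down err [0.007 0.002] J1,6 [ 0.3  -1.04]
red px [  7. 285.] n 285 xy 0.4525 -0.0804 z 0.002 0.0186 axis 132.3 size [29.9 17.7]
red px [ 37. 302.] n 375 xy 0.4794 -0.0531 z 0.002 0.0196 axis 122.0 size [30.7 16.9]
red px [299. 330.] n 88 xy 0.5879 0.2411 z 0.0076 0.0177 axis 79.9 size [27.2  5.8]
blue px [121. 228.] n 336 xy 0.4165 0.0778 z 0.0022 0.0198 axis 93.8 size [29.5 17.1]
blue px [193. 298.] n 54 xy 0.5174 0.1272 z 0.0038 0.0133 axis 76.6 size [14.6  3.8]
```

Clip held. One red was knocked aside, from (0.478, 0.002) to (0.479, -0.053). Carrying this one to the jar.

drive_tool([
  [0,-0.98,0.7,0,0,0,-1],
  [0,-0.98,0.7,0,0,0,-1],
  [0,-0.98,0.7,0,0,0,-1],
  [0,-0.98,0.7,0,0,0,-1],
  [0,-0.98,0.7,0,0,0,-1],
  [0,-0.98,0.7,0,0,0,-1],
  [0,-0.98,0.7,0,0,0,-1],
  [0,-0.98,0.7,0,0,0,-1],
])

```text
clock: 19.67
tool_pos: [0.5013, 0.0304, 0.1718]
orientation: [0.702, 0.081, 0.703, -0.081]
contact_force: [0.2, 0.7, -0.5]
grip_width: 0.0269
```

drive_tool([
  [0,-0.98,0.7,0,0,0,-1],
  [0,-0.98,0.7,0,0,0,-1],
  [0,-0.98,0.7,0,0,0,-1],
  [0,-0.98,0.7,0,0,0,-1],
  [0,-0.98,0.7,0,0,0,-1],
  [0,-0.98,0.7,0,0,0,-1],
  [0,-0.98,0.7,0,0,0,-1],
  [0,-0.98,0.7,0,0,0,-1],
])

```text
clock: 20.33
tool_pos: [0.5931, -0.1919, 0.1713]
orientation: [0.701, 0.081, 0.703, -0.081]
contact_force: [-0.2, 0.1, 0.1]
grip_width: 0.0275
```

drive_tool([
  [0,-0.98,0.7,0,0,0,-1],
  [0,-0.1,0.04,0,0,0,-1],
  [0.8,0,0,0,0,0,-1],
  [0.8,0,0,0,0,0,-1],
  [0,0,0,0,0,0,-1],
  [0,0,0,0,0,0,-1],
  [0,0,0,0,0,0,-1],
])

```text
clock: 20.92
tool_pos: [0.6056, -0.221, 0.1337]
orientation: [0.702, 0.081, 0.703, -0.081]
contact_force: [1.2, -0.1, -0.3]
grip_width: 0.0275
```

Run:
```python
from h import *
c,p,d=cam('wrist');save(p,'w7',(100,100,460,370),2)
s=get_state();print(s['grip_width'])
P=pts(c,d,masks(p)['red']);P=P[(P[:,2]>.09)&(P[:,2]<.15)];print(len(P),P.mean(0),P.min(0),P.max(0))
togo([.619,-.2495,.1]);clips(c,p,d)
```

```text
0.027398356272910637
912 [ 0.60211236 -0.2201369   0.11809484] [ 0.59484882 -0.23479757  0.10830982] [ 0.61059015 -0.20577347  0.13069617]
t 20.97 pos [ 0.6061 -0.2213  0.1345] tool units [ 1.38 -0.98  0.76] jaw deg 76.9 down err [ 0.001 -0.001] J1,6 [-0.54 -1.88]
red px [445.  13.] n 653 xy 0.4805 -0.0553 z 0.002 0.0192 axis 122.7 size [28.7 17.2]
```

View pics/w7.png

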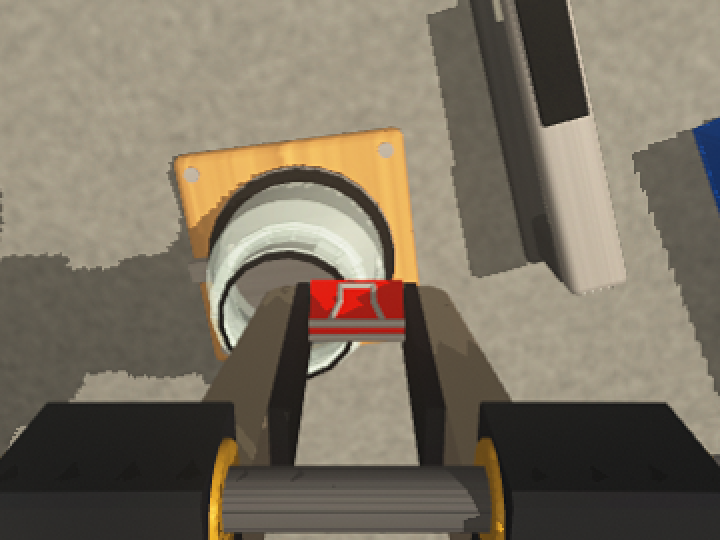

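View 8: the clip is in the jaws at (356,310), with the open jar mouth at (295,310) still one step away. Shifting, lowering and releasing.

drive_tool([
  [0,-0.98,0.82,0,0,0,-1],
  [0,0,0,0,0,0,-1],
  [0.7,0,0,0,0,0,-1],
  [0.65,0,0,0,0,0,-1],
  [0,0,0,0,0,0,-1],
  [0,0,0,0,0,0,-1],
])

```text
clock: 21.47
tool_pos: [0.6198, -0.2497, 0.0998]
orientation: [0.702, 0.081, 0.703, -0.081]
contact_force: [0.5, -0.6, 1.2]
grip_width: 0.0271
```

Run:
```python
from h import *
c,p,d=cam('wrist')
P=pts(c,d,masks(p)['red']);P=P[(P[:,2]>.06)&(P[:,2]<.15)];print(len(P),P.mean(0),P.min(0),P.max(0))
togo([.620,-.2495,.1])
```

```text
923 [ 0.61627201 -0.24875937  0.08421695] [ 0.60905779 -0.2635157   0.07414213] [ 0.62495104 -0.23404947  0.0961849 ]
t 21.52 pos [ 0.6205 -0.25    0.1009] tool units [ 0.04  0.02 -0.02] jaw deg 76.9 down err [ 0.001 -0.001] J1,6 [-0.56 -1.9 ]
```

drive_tool([
  [0,0,0,0,0,0,0],
  [0,0,0,0,0,0,0],
  [0,0,0,0,0,0,0],
  [0,0,0,0,0,0,0],
  [0,0,0,0,0,0,0],
  [-1,0,0,0,0,0,0],
  [-1,0,0,0,0,0,0],
  [-1,0,0,0,0,0,0],
])

```text
clock: 22.18
tool_pos: [0.6196, -0.2497, 0.1751]
orientation: [0.702, 0.081, 0.703, -0.081]
contact_force: [0.5, -0.7, 1.7]
grip_width: 0.0459
```

Run:
```python
from h import *
c,p,d=cam('wrist');save(p,'w8',(100,100,460,370),2)
P=pts(c,d,masks(p)['red']);P=P[np.hypot(P[:,0]-.619,P[:,1]+.2495)<.05];print(len(P)); 
if len(P): print(P.mean(0),P.min(0),P.max(0))
togo([.4794,-.0545,.12],122.5)
```

```text
227
[ 0.6192021  -0.25005397  0.02605177] [ 0.61311926 -0.26487091  0.01818022] [ 0.62578197 -0.23588381  0.03317897]
t 22.23 pos [ 0.6225 -0.2514  0.1821] tool units [ 2.4   6.38 -7.38] jaw deg 76.9 down err [ 0.008 -0.005] J1,6 [-0.56 -1.91]
  turn about tool x deg (x is down so sign flips): -45.6 alt 134.4
```

The clip is in the jar (z 18-33 mm). On to the knocked red clip.

drive_tool([
  [0,0.8,-0.92,0,0,0,0],
  [0,0.8,-0.92,0,0,0,0],
  [0,0.8,-0.92,0,0,0,0],
  [0,0.8,-0.92,0,0,0,0],
  [0,0.8,-0.92,0,0,0,0],
  [0,0.8,-0.92,0,0,0,0],
  [0,0.8,-0.92,0,0,0,0],
  [0,0.8,-0.92,0,0,0,0],
])

```text
clock: 22.9
tool_pos: [0.4762, -0.0513, 0.1745]
orientation: [0.703, 0.081, 0.702, -0.081]
contact_force: [-0.3, 0.6, -0.6]
grip_width: 0.0458
```

drive_tool([
  [0.2,0,0,7,0,0,0],
  [0.2,0,0,7,0,0,0],
  [0.2,0,0,7,0,0,0],
  [0.2,0,0,7,0,0,0],
  [0.2,0,0,7,0,0,0],
  [0.2,0,0,7,0,0,0],
  [0,0,0,7,0,0,0],
  [0,0,0,7,0,0,0],
])

```text
clock: 23.57
tool_pos: [0.4769, -0.0522, 0.1441]
orientation: [0.581, 0.403, 0.581, -0.403]
contact_force: [0.4, 0.0, -0.1]
grip_width: 0.0461
```

drive_tool([
  [0,0,0,7,0,0,0],
  [0,0,0,7,0,0,0],
  [0,0,0,7,0,0,0],
  [0,0,0,7,0,0,0],
  [0,0,0,7,0,0,0],
  [0,0,0,7,0,0,0],
  [0,0,0,7,0,0,0],
  [0,0,0,7,0,0,0],
])

```text
clock: 24.23
tool_pos: [0.4772, -0.0524, 0.1446]
orientation: [0.324, 0.629, 0.324, -0.629]
contact_force: [0.4, 0.1, -0.2]
grip_width: 0.0461
```

drive_tool([
  [0,0,0,7,0,0,0],
  [0,0,0,7,0,0,0],
  [0,0,0,7,0,0,0],
  [0,0,0,1,0,0,0],
  [0,0,0,0,0,0,0],
])

```text
clock: 24.65
tool_pos: [0.4772, -0.0524, 0.1446]
orientation: [0.201, 0.678, 0.201, -0.678]
contact_force: [-0.2, 0.6, -0.1]
grip_width: 0.0458
```

Run:
```python
from h import *
c,p,d=cam('wrist');save(p,'w9')
togo([.4794,-.0545,.023],122.5);clips(c,p,d)
P=pts(c,d,np.ones(d.shape)); s=P[(P[:,2]>.03)&(P[:,2]<.06)&(P[:,0]<.66)&(P[:,1]>-.2)&(P[:,1]<-.06)];print('stapler',len(s),s.min(0),s.max(0))
```

```text
t 24.7 pos [ 0.4772 -0.0523  0.1446] tool units [ 4.86  0.12 -0.03] jaw deg -57.0 down err [ 0. -0.] J1,6 [-0.36  0.63]
  turn about tool x deg (x is down so sign flips): 0.5 alt -179.5
red px [281. 198.] n 435 xy 0.4808 -0.0535 z 0.0022 0.0194 axis 121.9 size [28.1 16.7]
red px [289. 235.] n 420 xy 0.4553 -0.0794 z 0.002 0.0195 axis 126.4 size [27.4 11. ]
blue px [126.  46.] n 233 xy 0.5223 0.1256 z 0.0046 0.0175 axis 92.3 size [15.2  9. ]
blue px [130. 180.] n 530 xy 0.4189 0.0762 z 0.002 0.0195 axis 87.6 size [29.3 15.1]
stapler 5732 [ 0.52183149 -0.14567238  0.03001739] [ 0.6488033  -0.06000176  0.0554405 ]
```

View pics/w9.png

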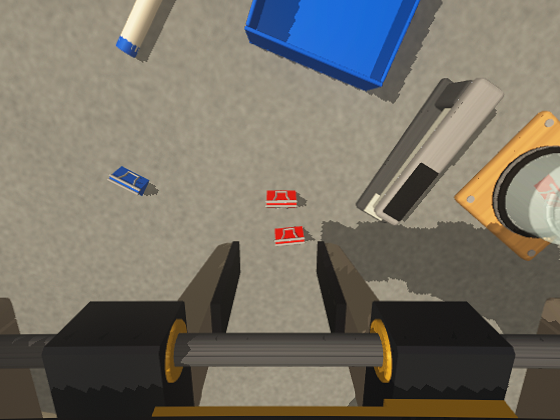

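View 9: the target clip is at (281,198), centred, and the stapler corner at (365,205) is about 70 mm off. Grasping.

drive_tool([
  [1,0.13,-0.05,0,0,0,0],
  [1,0,0,0,0,0,0],
  [1,0,0,0,0,0,0],
  [1,0,0,0,0,0,0],
  [0.8,0,0,0,0,0,0],
  [0.1,0,0,0,0,0,0],
  [0,0,0,0,0,0,-1],
  [0,0,0,0,0,0,-1],
])

```text
clock: 25.37
tool_pos: [0.4808, -0.0547, 0.0231]
orientation: [0.201, 0.679, 0.2, -0.678]
contact_force: [1.2, -0.2, 0.4]
grip_width: 0.0349
```

drive_tool([
  [0,0,0,0,0,0,-1],
  [0,0,0,0,0,0,-1],
  [0,0,0,0,0,0,-1],
  [0,0,0,0,0,0,-1],
])

```text
clock: 25.7
tool_pos: [0.4814, -0.0549, 0.0237]
orientation: [0.201, 0.679, 0.199, -0.677]
contact_force: [-0.6, 1.0, 7.5]
grip_width: 0.0272
```

drive_tool([
  [-1,0,0,0,0,0,-1],
  [-1,0,0,0,0,0,-1],
  [-1,0,0,0,0,0,-1],
  [-1,0,0,0,0,0,-1],
  [-1,0,0,0,0,0,-1],
  [0,0,0,0,0,0,-1],
  [0,0,0,0,0,0,-1],
])

```text
clock: 26.28
tool_pos: [0.4811, -0.0548, 0.1487]
orientation: [0.201, 0.679, 0.199, -0.677]
contact_force: [0.6, 0.0, -0.5]
grip_width: 0.0271
```

```bash
cat >> h.py <<'E'
def held(col,target):
    c,p,d=cam('wrist'); s,t,R=pose()
    P=pts(c,d,masks(p)[col]);P=P[np.linalg.norm(P-t,axis=1)<.045]
    if len(P): q=(P-t)@R*1000; print('held in tool mm: mean',q.mean(0).round(1),'min',q.min(0).round(1),'max',q.max(0).round(1),len(P))
    else: print('NOTHING held')
    print('grip',s['grip_width']); togo(target); clips(c,p,d)
E
python3 -c "
from h import *
held('red',[.62,-.2497,.1])"
```

```text
held in tool mm: mean [12.2  1.2 -4.9] min [  2.8 -12.8 -11.3] max [22.4 14.7  1. ] 939
grip 0.027713109345664406
t 26.33 pos [ 0.4799 -0.0543  0.147 ] tool units [ 1.88  9.61 -0.47] jaw deg -57.1 down err [ 0. -0.] J1,6 [-0.36  0.63]
red px [280. 249.] n 336 xy 0.4568 -0.0781 z 0.0021 0.0193 axis 123.7 size [27.8  8.6]
blue px [123.  51.] n 228 xy 0.5223 0.1256 z 0.0054 0.0171 axis 89.3 size [15.4  9. ]
blue px [127. 182.] n 526 xy 0.4186 0.0764 z 0.002 0.0199 axis 90.4 size [28.5 16.4]
```

drive_tool([
  [0,0.96,-0.04,0,0,0,-1],
  [0,0.96,-0.04,0,0,0,-1],
  [0,0.96,-0.04,0,0,0,-1],
  [0,0.96,-0.04,0,0,0,-1],
  [0,0.96,-0.04,0,0,0,-1],
  [0,0.96,-0.04,0,0,0,-1],
  [0,0.96,-0.04,0,0,0,-1],
  [0,0.96,-0.04,0,0,0,-1],
])

```text
clock: 27.0
tool_pos: [0.5902, -0.2116, 0.1443]
orientation: [-0.199, -0.677, -0.201, 0.679]
contact_force: [0.9, 0.5, 1.2]
grip_width: 0.0274
```

drive_tool([
  [0,0.96,-0.04,0,0,0,-1],
  [0,0.96,-0.04,0,0,0,-1],
  [0,0,0,0,0,0,-1],
  [0,0,0,0,0,0,-1],
])

```text
clock: 27.33
tool_pos: [0.6176, -0.2506, 0.1444]
orientation: [-0.199, -0.677, -0.201, 0.679]
contact_force: [-0.1, 1.8, -1.3]
grip_width: 0.0274
```

```bash
python3 -c "
from h import *
held('red',[.62,-.2497,.1])"
```

```text
held in tool mm: mean [14.3  1.  -3.8] min [  4.9 -13.  -10.1] max [24.1 14.5  2.2] 933
grip 0.02743043207929581
t 27.38 pos [ 0.6175 -0.2498  0.1448] tool units [ 1.79  0.06 -0.09] jaw deg -57.2 down err [-0.003  0.002] J1,6 [-0.57  0.43]
red px [285. 205.] n 144 xy 0.6225 -0.254 z 0.0186 0.0294 axis 77.2 size [28.5 14.7]
red px [ 49. 245.] n 509 xy 0.4547 -0.0812 z 0.002 0.0201 axis 121.1 size [31.  16.4]
```

drive_tool([
  [0.9,0.03,0,0,0,0,-1],
  [0.89,0,0,0,0,0,-1],
  [0,0,0,0,0,0,-1],
  [0,0,0,0,0,0,-1],
  [0,0,0,0,0,0,0],
  [0,0,0,0,0,0,0],
  [0,0,0,0,0,0,0],
  [0,0,0,0,0,0,0],
])

```text
clock: 28.05
tool_pos: [0.6194, -0.2514, 0.1035]
orientation: [0.2, 0.679, 0.2, -0.678]
contact_force: [-0.4, 0.2, 0.4]
grip_width: 0.0459
```

drive_tool([
  [0,0,0,0,0,0,0],
  [-1,0,0,0,0,0,0],
  [-1,0,0,0,0,0,0],
  [0,-0.92,0.18,0,0,0,0],
  [0,-0.92,0.18,0,0,0,0],
  [0,-0.92,0.18,0,0,0,0],
  [0,-0.92,0.18,0,0,0,0],
  [0,-0.92,0.18,0,0,0,0],
])

```text
clock: 28.72
tool_pos: [0.5369, -0.1661, 0.1526]
orientation: [0.2, 0.678, 0.2, -0.678]
contact_force: [0.2, -0.7, 0.3]
grip_width: 0.0456
```

drive_tool([
  [0,-0.92,0.18,0,0,0,0],
  [0,-0.92,0.18,0,0,0,0],
  [0,-0.92,0.18,0,0,0,0],
  [0,-0.92,0.18,0,0,0,0],
  [0,-0.92,0.18,0,0,0,0],
  [0,0,0,0,0,0,0],
  [0,0,0,0,0,0,0],
])

```text
clock: 29.3
tool_pos: [0.4563, -0.082, 0.1527]
orientation: [0.201, 0.678, 0.2, -0.678]
contact_force: [0.2, 0.2, 0.6]
grip_width: 0.0458
```

```bash
python3 -c "
from h import *
c,p,d=cam('wrist');togo([.455,-.08,.023],125); clips(c,p,d)
P=pts(c,d,masks(p)['red']);P=P[np.hypot(P[:,0]-.619,P[:,1]+.2495)<.07];print(len(P),P.min(0) if len(P) else 0,P.max(0) if len(P) else 0)
c,p,d=cam('side');P=pts(c,d,masks(p)['red']);P=P[np.hypot(P[:,0]-.619,P[:,1]+.2495)<.2];print(len(P),P.min(0) if len(P) else 0,P.max(0) if len(P) else 0)"
```

```text
t 29.35 pos [ 0.4569 -0.0827  0.1529] tool units [ 5.2  -0.14  0.01] jaw deg -57.1 down err [ 0.001 -0.001] J1,6 [-0.44  0.56]
  turn about tool x deg (x is down so sign flips): -2.1 alt 177.9
red px [275. 200.] n 387 xy 0.4555 -0.0792 z 0.002 0.0191 axis 128.4 size [27.5 10.5]
blue px [110.   5.] n 185 xy 0.5194 0.1235 z 0.0048 0.0168 axis 124.0 size [15.1  8.5]
blue px [114. 143.] n 511 xy 0.4186 0.0762 z 0.002 0.0198 axis 84.3 size [29.8 16.1]
1 [ 0.60588981 -0.22753582  0.0742347 ] [ 0.60588981 -0.22753582  0.0742347 ]
0 0 0
```

drive_tool([
  [1,-0.14,0,-4,0,0,0],
  [1,0,0,0,0,0,0],
  [1,0,0,0,0,0,0],
  [1,0,0,0,0,0,0],
  [1,0,0,0,0,0,0],
  [0.2,0,0,0,0,0,0],
  [0,0,0,0,0,0,-1],
  [0,0,0,0,0,0,-1],
])

```text
clock: 30.07
tool_pos: [0.4555, -0.0802, 0.0231]
orientation: [0.224, 0.671, 0.223, -0.671]
contact_force: [-0.4, -0.5, -0.4]
grip_width: 0.0351
```

drive_tool([
  [0,0,0,0,0,0,-1],
  [0,0,0,0,0,0,-1],
  [0,0,0,0,0,0,-1],
  [0,0,0,0,0,0,-1],
])

```text
clock: 30.4
tool_pos: [0.456, -0.0802, 0.0239]
orientation: [0.225, 0.672, 0.223, -0.67]
contact_force: [-0.4, 0.9, 5.7]
grip_width: 0.0276
```

drive_tool([
  [-1,0,0,0,0,0,-1],
  [-1,0,0,0,0,0,-1],
  [-1,0,0,0,0,0,-1],
  [-1,0,0,0,0,0,-1],
  [-1,0,0,0,0,0,-1],
  [0,0,0,0,0,0,-1],
  [0,0,0,0,0,0,-1],
])

```text
clock: 30.98
tool_pos: [0.4555, -0.0798, 0.1488]
orientation: [0.224, 0.672, 0.223, -0.67]
contact_force: [-0.4, -0.8, -1.5]
grip_width: 0.0274
```

```bash
python3 -c "
from h import *
held('red',[.62,-.2497,.1])"
```

```text
held in tool mm: mean [12.7  1.2 -1.4] min [  1.6 -12.8  -9.1] max [23.3 14.8  5. ] 973
grip 0.027487596202276025
t 31.03 pos [ 0.4544 -0.0794  0.1472] tool units [ 1.89  9.43 -1.21] jaw deg -53.1 down err [ 0. -0.] J1,6 [-0.44  0.49]
blue px [117. 133.] n 542 xy 0.4172 0.0757 z 0.0021 0.0197 axis 94.5 size [29.7 16.9]
```

Held and well centred. Over to the jar.

drive_tool([
  [0,0.94,-0.12,0,0,0,-1],
  [0,0.94,-0.12,0,0,0,-1],
  [0,0.94,-0.12,0,0,0,-1],
  [0,0.94,-0.12,0,0,0,-1],
  [0,0.94,-0.12,0,0,0,-1],
  [0,0.94,-0.12,0,0,0,-1],
  [0,0.94,-0.12,0,0,0,-1],
  [0,0.94,-0.12,0,0,0,-1],
])

```text
clock: 31.7
tool_pos: [0.5859, -0.2156, 0.1445]
orientation: [-0.222, -0.67, -0.225, 0.672]
contact_force: [-0.2, 0.6, -0.0]
grip_width: 0.0276
```

drive_tool([
  [0,0.94,-0.12,0,0,0,-1],
  [0,0.94,-0.12,0,0,0,-1],
  [0,0,0,0,0,0,-1],
  [0,0,0,0,0,0,-1],
])

```text
clock: 32.03
tool_pos: [0.6186, -0.2494, 0.1446]
orientation: [-0.222, -0.67, -0.224, 0.672]
contact_force: [-0.1, -0.5, -0.6]
grip_width: 0.0275
```

```bash
python3 -c "
from h import *
held('red',[.619,-.2497,.1])
c,p,d=cam('wrist');save(p,'w10',(100,100,460,370),2)"
```

```text
held in tool mm: mean [14.7  0.9 -0.5] min [  4.  -13.2  -7.4] max [24.7 14.4  5.9] 963
grip 0.027854288187620337
t 32.08 pos [ 0.6183 -0.2487  0.145 ] tool units [ 1.8   0.06 -0.  ] jaw deg -53.2 down err [-0.003  0.002] J1,6 [-0.56  0.36]
red px [277. 242.] n 394 xy 0.6076 -0.2537 z 0.0169 0.03 axis 8.2 size [42.8 31.1]
```

View pics/w10.png

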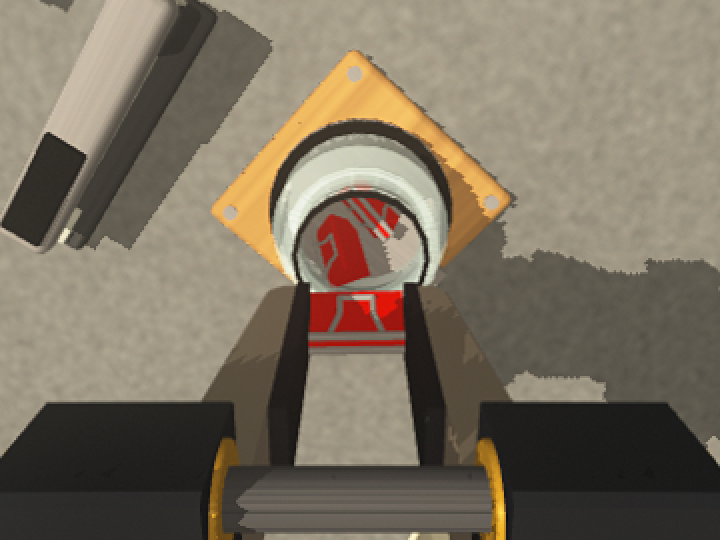

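View 10: two red clips are in the jar at about (340,245) and (375,215), and the third is centred above. Releasing, then going to the blue clip near the notes.

drive_tool([
  [0.9,0.03,0,0,0,0,-1],
  [0.89,0,0,0,0,0,-1],
  [0,0,0,0,0,0,-1],
  [0,0,0,0,0,0,-1],
  [0,0,0,0,0,0,0],
  [0,0,0,0,0,0,0],
  [0,0,0,0,0,0,0],
  [0,0,0,0,0,0,0],
])

```text
clock: 32.8
tool_pos: [0.6205, -0.2503, 0.1038]
orientation: [0.224, 0.671, 0.223, -0.67]
contact_force: [0.0, 0.6, 0.4]
grip_width: 0.0459
```

drive_tool([
  [0,0,0,0,0,0,0],
  [-1,0,0,0,0,0,0],
  [-1,0,0,0,0,0,0],
  [-0.8,0,0,0,0,0,0],
  [0,0,0,0,0,0,0],
  [0,0,0,0,0,0,0],
])

```text
clock: 33.3
tool_pos: [0.6207, -0.2506, 0.1741]
orientation: [0.224, 0.672, 0.223, -0.67]
contact_force: [-0.2, -0.7, -0.4]
grip_width: 0.0462
```

```bash
python3 -c "
from h import *
c,p,d=cam('wrist');togo([.39,-.248,.15],152); clips(c,p,d)
P=pts(c,d,masks(p)['red']);P=P[np.hypot(P[:,0]-.619,P[:,1]+.2495)<.07];print(len(P),P.min(0),P.max(0),np.percentile(P[:,2],[5,50,95]))"
```

```text
t 33.35 pos [ 0.6198 -0.2501  0.1722] tool units [ 0.89 -5.58  7.3 ] jaw deg -53.1 down err [-0.  0.] J1,6 [-0.56  0.36]
  turn about tool x deg (x is down so sign flips): -25.1 alt 154.9
red px [273. 209.] n 334 xy 0.6083 -0.2539 z 0.0172 0.03 axis 10.3 size [42.9 31.5]
678 [ 0.58837196 -0.27193526  0.01785637] [ 0.64284202 -0.23775126  0.08097116] [0.02116012 0.0316298  0.0420005 ]
```

drive_tool([
  [0,-0.69,0.92,0,0,0,0],
  [0,-0.69,0.92,0,0,0,0],
  [0,-0.69,0.92,0,0,0,0],
  [0,-0.69,0.92,0,0,0,0],
  [0,-0.69,0.92,0,0,0,0],
  [0,-0.69,0.92,0,0,0,0],
  [0,-0.69,0.92,0,0,0,0],
  [0,-0.69,0.92,0,0,0,0],
])

```text
clock: 34.02
tool_pos: [0.3877, -0.2488, 0.1704]
orientation: [-0.222, -0.67, -0.225, 0.671]
contact_force: [-0.7, -0.4, 0.3]
grip_width: 0.0461
```

drive_tool([
  [0.4,0,0,-7,0,0,0],
  [0.4,0,0,-7,0,0,0],
  [0,0,0,-7,0,0,0],
  [0,0,0,-5,0,0,0],
  [0,0,0,0,0,0,0],
  [0,0,0,0,0,0,0],
])

```text
clock: 34.52
tool_pos: [0.3892, -0.2493, 0.1512]
orientation: [-0.367, -0.604, -0.369, 0.604]
contact_force: [-0.7, -0.7, -0.4]
grip_width: 0.0457
```

```bash
python3 -c "
from h import *
c,p,d=cam('wrist');togo([.39,-.248,.023],152); clips(c,p,d);save(p,'w11')"
```

```text
t 34.57 pos [ 0.3895 -0.2495  0.1516] tool units [ 5.14 -0.   -0.06] jaw deg -27.3 down err [-0.001  0.001] J1,6 [-0.83 -0.36]
  turn about tool x deg (x is down so sign flips): 0.7 alt -179.3
red px [557.  80.] n 31 xy 0.639 -0.2595 z 0.0186 0.03 axis 100.6 size [20.9  8.4]
blue px [282. 203.] n 375 xy 0.3918 -0.2525 z 0.0021 0.0192 axis 164.0 size [27.3 10.3]
```

View pics/w11.png

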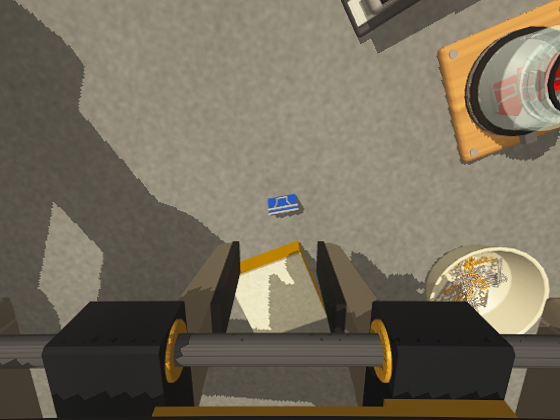

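View 11: the blue clip is at (282,204), tilted about 10° more than expected. The notes block below at (275,290) is clear of the fingers. Correcting by −10° and grasping.

drive_tool([
  [1,0.13,0.1,-5,0,0,0],
  [1,0,0,-5,0,0,0],
  [1,0,0,0,0,0,0],
  [1,0,0,0,0,0,0],
  [1,0,0,0,0,0,0],
  [0.14,0,0,0,0,0,0],
  [0,0,0,0,0,0,-1],
  [0,0,0,0,0,0,-1],
])

```text
clock: 35.23
tool_pos: [0.3921, -0.2542, 0.0249]
orientation: [0.42, 0.569, 0.419, -0.569]
contact_force: [1.0, 0.1, 0.1]
grip_width: 0.035
```

drive_tool([
  [0,0,0,0,0,0,-1],
  [0,0,0,0,0,0,-1],
  [0,0,0,0,0,0,-1],
  [0,0,0,0,0,0,-1],
])

```text
clock: 35.57
tool_pos: [0.3927, -0.2548, 0.0257]
orientation: [0.421, 0.569, 0.419, -0.569]
contact_force: [-0.3, 1.0, 6.9]
grip_width: 0.027
```

drive_tool([
  [-1,0,0,0,0,0,-1],
  [-1,0,0,0,0,0,-1],
  [-1,0,0,0,0,0,-1],
  [-1,0,0,0,0,0,-1],
  [-1,0,0,0,0,0,-1],
  [0,0,0,0,0,0,-1],
  [0,0,0,0,0,0,-1],
])

```text
clock: 36.15
tool_pos: [0.3925, -0.2546, 0.1506]
orientation: [0.421, 0.569, 0.419, -0.569]
contact_force: [-0.3, 0.6, -0.4]
grip_width: 0.027
```

```bash
python3 -c "
from h import *
held('blue',[.64,.005,.07])"
```

```text
held in tool mm: mean [14.6  1.5 -1.8] min [  1.3 -12.8  -9.2] max [24.1 15.   4.3] 927
grip 0.02736100432238435
t 36.2 pos [ 0.3916 -0.2537  0.149 ] tool units [  3.16   6.44 -12.82] jaw deg -17.1 down err [ 0. -0.] J1,6 [-0.83 -0.54]
```

drive_tool([
  [0,0.57,-0.94,0,0,0,-1],
  [0,0.57,-0.94,0,0,0,-1],
  [0,0.57,-0.94,0,0,0,-1],
  [0,0.57,-0.94,0,0,0,-1],
  [0,0.57,-0.94,0,0,0,-1],
  [0,0.57,-0.94,0,0,0,-1],
  [0,0.57,-0.94,0,0,0,-1],
  [0,0.57,-0.94,0,0,0,-1],
])

```text
clock: 36.87
tool_pos: [0.5556, -0.1061, 0.1466]
orientation: [-0.419, -0.568, -0.421, 0.57]
contact_force: [0.0, -0.8, -0.4]
grip_width: 0.0271
```

drive_tool([
  [0,0.57,-0.94,0,0,0,-1],
  [0,0.57,-0.94,0,0,0,-1],
  [0,0.57,-0.94,0,0,0,-1],
  [0,0.57,-0.94,0,0,0,-1],
  [0,0.57,-0.94,0,0,0,-1],
  [0,0,0,0,0,0,-1],
  [0,0,0,0,0,0,-1],
])

```text
clock: 37.45
tool_pos: [0.6578, -0.0155, 0.1465]
orientation: [-0.419, -0.568, -0.421, 0.57]
contact_force: [0.7, -0.6, 0.4]
grip_width: 0.0273
```

```bash
python3 -c "
from h import *
held('blue',[.66,-.015,.045])
c,p,d=cam('top');P=pts(c,d,masks(p)['blue']);P=P[(abs(P[:,0]-.66)<.12)&(abs(P[:,1])<.1)]
b=cv2.minAreaRect((P[:,:2]*1000).astype(np.float32));print('box',b,P[:,2].max())"
```

```text
held in tool mm: mean [16.7  0.3 -3.5] min [ -3.3 -27.  -11.7] max [26.2 17.4  2.7] 964
grip 0.027041370021162296
t 37.5 pos [ 0.6574 -0.0163  0.1469] tool units [ 4.07  0.1  -0.09] jaw deg -17.1 down err [-0.004  0.   ] J1,6 [-0.21  0.09]
blue px [79. 97.] n 182 xy 0.5222 0.126 z 0.0082 0.0173 axis 94.3 size [14.9  9.5]
blue px [ 11. 183.] n 587 xy 0.4213 0.0766 z 0.002 0.0202 axis 88.9 size [28.3 11.7]
box ((663.368896484375, 3.2205963134765625), (153.11573791503906, 102.38199615478516), 11.030085563659668) 0.4774932852140572
```

drive_tool([
  [1,0.1,-0.1,0,0,0,-1],
  [1,0,0,0,0,0,-1],
  [1,0,0,0,0,0,-1],
  [0.5,0,0,0,0,0,-1],
  [0,0,0,0,0,0,-1],
  [0,0,0,0,0,0,0],
  [0,0,0,0,0,0,0],
  [0,0,0,0,0,0,0],
])

```text
clock: 38.22
tool_pos: [0.6633, -0.0153, 0.064]
orientation: [0.421, 0.57, 0.419, -0.568]
contact_force: [0.3, -0.1, 0.1]
grip_width: 0.0448
```

drive_tool([
  [0,0,0,0,0,0,0],
  [-1,0,0,0,0,0,0],
  [-1,0,0,0,0,0,0],
  [-1,0,0,0,0,0,0],
  [-0.7,0,0,0,0,0,0],
  [0,-0.94,-0.06,0,0,0,0],
  [0,-0.94,-0.06,0,0,0,0],
  [0,-0.94,-0.06,0,0,0,0],
])

```text
clock: 38.88
tool_pos: [0.5959, 0.0104, 0.1557]
orientation: [0.421, 0.57, 0.419, -0.568]
contact_force: [0.4, 0.8, -0.4]
grip_width: 0.0463
```

drive_tool([
  [0,-0.94,-0.06,0,0,0,0],
  [0,-0.94,-0.06,0,0,0,0],
  [0,-0.94,-0.06,0,0,0,0],
  [0,-0.94,-0.06,0,0,0,0],
  [0,-0.94,-0.06,0,0,0,0],
  [0,-0.94,-0.06,0,0,0,0],
  [0,-0.94,-0.06,0,0,0,0],
  [0,-0.94,-0.06,0,0,0,0],
])

```text
clock: 39.55
tool_pos: [0.4192, 0.0775, 0.155]
orientation: [0.42, 0.569, 0.419, -0.568]
contact_force: [-1.1, 0.0, 0.3]
grip_width: 0.0462
```

drive_tool([
  [0,0,0,7,0,0,0],
  [0,0,0,7,0,0,0],
  [0,0,0,7,0,0,0],
  [0,0,0,7,0,0,0],
  [0,0,0,7,0,0,0],
  [0,0,0,7,0,0,0],
  [0,0,0,7,0,0,0],
  [0,0,0,7,0,0,0],
])

```text
clock: 40.22
tool_pos: [0.4203, 0.0771, 0.1551]
orientation: [0.102, 0.701, 0.101, -0.699]
contact_force: [0.7, 0.5, -0.2]
grip_width: 0.0463
```

drive_tool([
  [0,0,0,7,0,0,0],
  [0,0,0,7,0,0,0],
  [0,0,0,0,0,0,0],
  [0,0,0,0,0,0,0],
])

```text
clock: 40.55
tool_pos: [0.4201, 0.0772, 0.1548]
orientation: [0.019, 0.707, 0.019, -0.706]
contact_force: [-0.4, 0.5, 0.1]
grip_width: 0.0457
```

```bash
python3 -c "
from h import *
c,p,d=cam('wrist');togo([.4175,.0765,.023],91); clips(c,p,d);save(p,'w12')"
```

```text
t 40.6 pos [0.42   0.0772 0.1547] tool units [5.27 0.02 0.11] jaw deg -86.9 down err [ 0.001 -0.   ] J1,6 [-0.1   1.41]
  turn about tool x deg (x is down so sign flips): 2.1 alt -177.9
blue px [229.  87.] n 193 xy 0.5223 0.1261 z 0.0092 0.017 axis 87.9 size [14.4  9.5]
blue px [278. 200.] n 350 xy 0.4208 0.077 z 0.002 0.0192 axis 93.6 size [27.2 10. ]
```

View pics/w12.png

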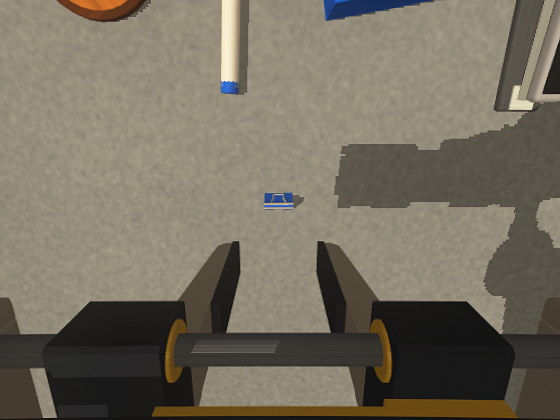

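View 12: the blue clip is at (278,200), aligned with the jaws. Grasping.

drive_tool([
  [1,0.02,0.04,0,0,0,0],
  [1,0,0,0,0,0,0],
  [1,0,0,0,0,0,0],
  [1,0,0,0,0,0,0],
  [1,0,0,0,0,0,0],
  [0.27,0,0,0,0,0,0],
  [0,0,0,0,0,0,-1],
  [0,0,0,0,0,0,-1],
])

```text
clock: 41.27
tool_pos: [0.4193, 0.0766, 0.0231]
orientation: [0.018, 0.707, 0.018, -0.707]
contact_force: [-1.0, 0.4, 0.7]
grip_width: 0.0347
```

drive_tool([
  [0,0,0,0,0,0,-1],
  [0,0,0,0,0,0,-1],
  [0,0,0,0,0,0,-1],
  [0,0,0,0,0,0,-1],
])

```text
clock: 41.6
tool_pos: [0.4203, 0.0765, 0.0239]
orientation: [0.018, 0.708, 0.018, -0.706]
contact_force: [-0.7, 0.1, 6.3]
grip_width: 0.027
```

drive_tool([
  [-1,0,0,0,0,0,-1],
  [-1,0,0,0,0,0,-1],
  [-1,0,0,0,0,0,-1],
  [-1,0,0,0,0,0,-1],
  [-1,0,0,0,0,0,-1],
  [0,0,0,0,0,0,-1],
  [0,0,0,0,0,0,-1],
])

```text
clock: 42.18
tool_pos: [0.4199, 0.0765, 0.1489]
orientation: [0.018, 0.708, 0.018, -0.705]
contact_force: [-0.5, 0.7, -0.4]
grip_width: 0.0276
```

```bash
python3 -c "
from h import *
held('blue',[.662,.02,.065])"
```

```text
held in tool mm: mean [13.1  0.4 -2.7] min [  2.4 -13.7  -9.6] max [23.2 13.8  3.1] 896
grip 0.0274957661193304
t 42.23 pos [0.4187 0.0766 0.1473] tool units [ 3.3   2.75 -9.6 ] jaw deg -87.1 down err [ 0.001 -0.   ] J1,6 [-0.1   1.42]
blue px [227.  87.] n 194 xy 0.5221 0.1255 z 0.0094 0.017 axis 89.2 size [14.5  9.1]
```

drive_tool([
  [0,0.28,-0.98,0,0,0,-1],
  [0,0.28,-0.98,0,0,0,-1],
  [0,0.28,-0.98,0,0,0,-1],
  [0,0.28,-0.98,0,0,0,-1],
  [0,0.28,-0.98,0,0,0,-1],
  [0,0.28,-0.98,0,0,0,-1],
  [0,0.28,-0.98,0,0,0,-1],
  [0,0.28,-0.98,0,0,0,-1],
])

```text
clock: 42.9
tool_pos: [0.617, 0.0303, 0.1445]
orientation: [-0.017, -0.705, -0.018, 0.708]
contact_force: [-0.2, 0.7, 1.0]
grip_width: 0.0279
```

drive_tool([
  [0,0.28,-0.98,0,0,0,-1],
  [0,0.28,-0.98,0,0,0,-1],
  [0,0.28,-0.98,0,0,0,-1],
  [0,0,0,0,0,0,-1],
  [0,0,0,0,0,0,-1],
])

```text
clock: 43.32
tool_pos: [0.6909, 0.0131, 0.1443]
orientation: [-0.017, -0.705, -0.018, 0.708]
contact_force: [0.2, -0.3, 0.5]
grip_width: 0.0273
```

```bash
python3 -c "
from h import *
held('blue',[.695,.012,.07])"
```

```text
held in tool mm: mean [13.6  1.5 -2. ] min [-31.1 -27.6 -11.5] max [24.8 30.7  9.7] 1001
grip 0.027476471455556144
t 43.37 pos [0.6903 0.0134 0.1449] tool units [ 2.99  0.07 -0.2 ] jaw deg -87.1 down err [-0.004  0.001] J1,6 [-0.16  1.37]
```

drive_tool([
  [1,0,0,0,0,0,-1],
  [1,0,0,0,0,0,-1],
  [0.9,0,0,0,0,0,-1],
  [0,0,0,0,0,0,-1],
  [0,0,0,0,0,0,-1],
])

```text
clock: 43.78
tool_pos: [0.6894, 0.0138, 0.0732]
orientation: [-0.017, -0.705, -0.018, 0.708]
contact_force: [1.0, -0.0, 0.9]
grip_width: 0.0273
```

drive_tool([
  [0,0,0,0,0,0,-0.1],
  [0,0,0,0,0,0,-0.1],
  [0,0,0,0,0,0,-0.1],
  [0,0,0,0,0,0,-0.1],
  [-1,0,0,0,0,0,0],
  [-1,0,0,0,0,0,0],
  [-1,0,0,0,0,0,0],
  [-1,0,0,0,0,0,0],
])

```text
clock: 44.45
tool_pos: [0.6919, 0.0131, 0.1767]
orientation: [0.018, 0.707, 0.018, -0.707]
contact_force: [1.0, -0.4, -0.9]
grip_width: 0.0461
```

drive_tool([
  [-1,0,1,0,0,0,0],
  [-1,0,1,0,0,0,0],
  [0,0,1,0,0,0,0],
  [0,0,1,0,0,0,0],
  [0,0,1,0,0,0,0],
  [0,0,1,0,0,0,0],
  [0,0,0,0,0,0,0],
  [0,0,0,0,0,0,0],
])

```text
clock: 45.12
tool_pos: [0.5417, 0.0057, 0.2256]
orientation: [0.018, 0.707, 0.017, -0.706]
contact_force: [-0.1, 0.1, 1.0]
grip_width: 0.0457
```

```bash
python3 -c "
from h import *
c,p,d=cam('wrist');togo([.4175,.0765,.023]); clips(c,p,d);save(p,'w13')
c,p,d=cam('side');save(p,'s13',(160,80,400,360),2)"
```

```text
t 45.17 pos [0.5426 0.0056 0.2258] tool units [ 8.1  -3.09  4.87] jaw deg -87.2 down err [ 0.002 -0.   ] J1,6 [-0.21  1.31]
blue px [178. 196.] n 89 xy 0.5225 0.1258 z 0.0074 0.0171 axis 93.6 size [14.8  9.1]
```

View pics/w13.png

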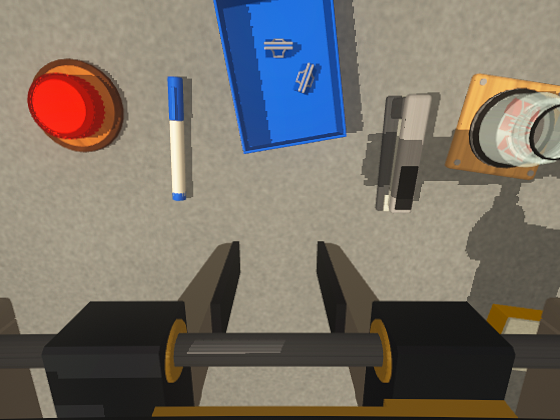

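View pics/s13.png

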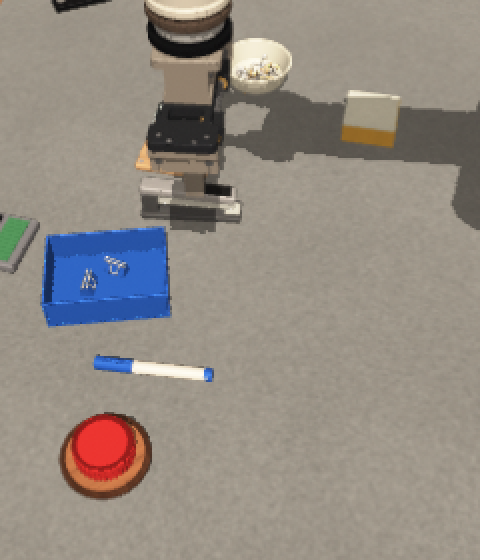

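View 13 shows both blue clips in the box at (279,47) and (306,78), and the cap on the coaster at (66,105). The side view agrees. Next I'll look into the jar from above.

drive_tool([
  [0,0.97,-0.19,0,0,0,0],
  [0,0.97,-0.19,0,0,0,0],
  [0,0.97,-0.19,0,0,0,0],
  [0,0.97,-0.19,0,0,0,0],
  [0,0.97,-0.19,0,0,0,0],
  [0,0.97,-0.19,0,0,0,0],
  [0,0.97,-0.19,0,0,0,0],
  [0,0.97,-0.19,0,0,0,0],
])

```text
clock: 45.88
tool_pos: [0.591, -0.1879, 0.2249]
orientation: [0.018, 0.707, 0.018, -0.707]
contact_force: [0.6, -0.8, 0.1]
grip_width: 0.0458
```

drive_tool([
  [0,0.97,-0.19,0,0,0,0],
  [0,0.97,-0.19,0,0,0,0],
  [0,0,0,0,0,0,0],
  [0,0,0,0,0,0,0],
])

```text
clock: 46.22
tool_pos: [0.6023, -0.2353, 0.2245]
orientation: [0.017, 0.707, 0.017, -0.707]
contact_force: [-0.1, 0.4, 1.0]
grip_width: 0.0462
```

```bash
python3 -c "
from h import *
c,p,d=cam('wrist');togo([.4,0,.25]); clips(c,p,d);save(p,'w14',(210,140,350,260),5)
P=pts(c,d,masks(p)['red']);P=P[np.hypot(P[:,0]-.619,P[:,1]+.2495)<.06];print(len(P),np.percentile(P[:,2],[2,50,98]))
c,p,d=cam('top');H,S,V=cv2.split(cv2.cvtColor(p,cv2.COLOR_RGB2HSV))
for k,m in(('red',(S>60)&((H<8)|(H>168))),('blue',(S>60)&(H>105)&(H<132))):
  n,l,st,ce=cv2.connectedComponentsWithStats(m.astype(np.uint8))
  for i in range(1,n):
    if st[i,4]>6: print(k,ce[i].round(),st[i,4],ray(c,ce[i],.01)[0,:2].round(3))
"
```

```text
t 46.27 pos [ 0.6021 -0.2342  0.2245] tool units [-1.01 -9.76  7.61] jaw deg -87.2 down err [0.    0.001] J1,6 [-0.56  0.96]
red px [293. 180.] n 292 xy 0.6115 -0.2529 z 0.0169 0.03 axis 8.4 size [42.6 30. ]
572 [0.01932975 0.0314187  0.0444063 ]
red [130.  89.] 153 [0.877 0.41 ]
red [192. 184.] 545 [0.621 0.239]
blue [51. 97.] 4226 [0.858 0.618]
blue [282. 165.] 2633 [0.67  0.006]
blue [236. 179.] 114 [0.634 0.126]
blue [235. 222.] 20 [0.521 0.127]
```

View pics/w14.png

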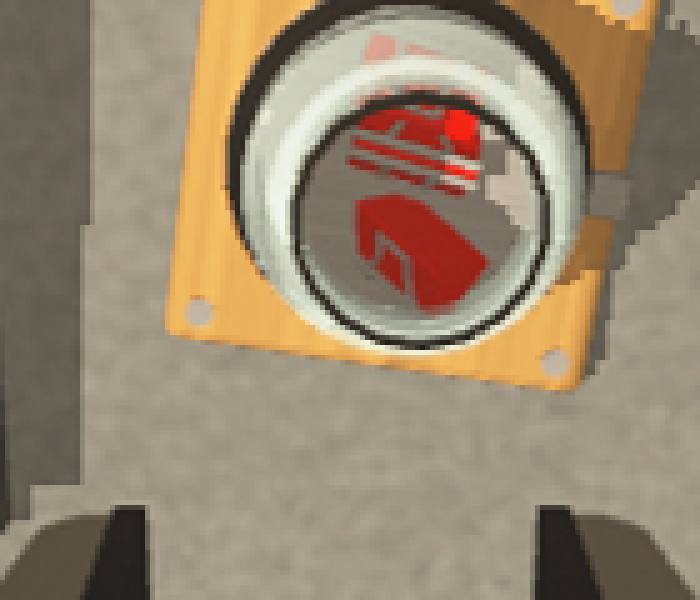

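View 15: two red clips are plainly in the jar at (420,255) and (415,145), and red shows through the glass at (400,50). I'll retract and count from the fixed cameras.

drive_tool([
  [0,-0.97,0.76,0,0,0,0],
  [0,-0.97,0.76,0,0,0,0],
  [0,-0.97,0.76,0,0,0,0],
  [0,-0.97,0.76,0,0,0,0],
  [0,-0.97,0.76,0,0,0,0],
  [0,-0.97,0.76,0,0,0,0],
  [0,-0.97,0.76,0,0,0,0],
  [0,-0.97,0.76,0,0,0,0],
])

```text
clock: 46.98
tool_pos: [0.4388, -0.0459, 0.2249]
orientation: [0.018, 0.707, 0.018, -0.707]
contact_force: [0.2, 0.8, 0.0]
grip_width: 0.0458
```

drive_tool([
  [-0.5,-0.97,0.76,0,0,0,0],
  [-0.5,-0.97,0.76,0,0,0,0],
  [0,0,0,0,0,0,0],
  [0,0,0,0,0,0,0],
])

```text
clock: 47.32
tool_pos: [0.3996, -0.0001, 0.2509]
orientation: [0.019, 0.708, 0.018, -0.706]
contact_force: [0.6, -0.4, -0.4]
grip_width: 0.0461
```

```bash
python3 -c "
from h import *
ims=[]
for n in('top','side'):
  c,p,d=cam(n);H,S,V=cv2.split(cv2.cvtColor(p,cv2.COLOR_RGB2HSV))
  x,y,w=((345,140,90) if n=='top' else (205,105,90)); ims.append(cv2.resize(p[y:y+w,x:x+w],(390,390),interpolation=cv2.INTER_CUBIC))
  for k,m in(('red',(S>60)&((H<8)|(H>168))),('blue',(S>60)&(H>105)&(H<132))):
    nn,l,st,ce=cv2.connectedComponentsWithStats(m.astype(np.uint8))
    for i in range(1,nn):
      if st[i,4]>6: print(n,k,ce[i].round(),st[i,4],ray(c,ce[i],.01)[0,:2].round(3))
  if n=='side': circ(pts(c,d,masks(p)['red'])[lambda:0] if 0 else [q for q in [pts(c,d,masks(p)['red'])]][0][:0+10**6],.03,.036)
save(np.hstack(ims),'f')
"
```

```text
top red [129.  89.] 145 [0.879 0.411]
top red [192. 184.] 545 [0.621 0.239]
top red [383. 179.] 138 [ 0.632 -0.256]
top blue [51. 97.] 4229 [0.858 0.619]
top blue [282. 165.] 2633 [0.67  0.006]
top blue [236. 179.] 113 [0.634 0.126]
top blue [235. 222.] 20 [0.521 0.127]
side red [240. 150.] 16 [ 0.646 -0.254]
side red [257. 149.] 7 [ 0.6   -0.267]
side red [247. 152.] 9 [ 0.627 -0.251]
side red [254. 151.] 8 [ 0.607 -0.256]
side red [211. 303.] 872 [0.622 0.232]
side red [ 62. 334.] 213 [0.918 0.339]
side blue [213. 218.] 2806 [0.671 0.001]
side blue [216. 262.] 139 [0.634 0.127]
side blue [264. 267.] 29 [0.522 0.128]
468 enclosing circle mm 712.2 299.3 r 144.2 mean [0.6194 0.2381 0.0336]
```

View pics/f.png

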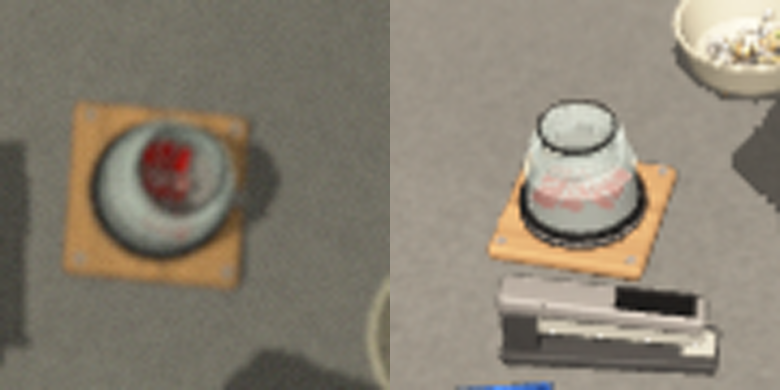

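View 16: no clip is left on the desk, and the jar shows red only low down. Handing in.

```bash
python3 -c "
from h import *
print(hand_in())"
```

```text
the job is handed in; nothing more can be done
None
```

The cap is off and lying flat on the coaster, all three red clips went into the open jar, and both blue clips are in the blue box. I handed the job in at about 47 s of the 210 s allowed. The hand-in gave no verdict.

- **Cap:** I turned it about 260° in all over two grips (106°, then about 155°), and it lifted off freely. It sits within about 1 mm of the coaster's centre.
- **Red clips:** I dropped in three. The last views showed two plainly in the jar, and a third is visible only as red through the glass. I did not see the third one clearly, but no red clip was left on the desk.
- **Blue clips:** both were seen in the box, in the wrist and side views.
- **Other things:** nothing else on the desk looked moved or was touched, judging from the pictures; I did not measure those distances. One red clip was knocked about 5 cm during the run; I found it again and put it in the jar.

The fixed-camera views just before hand-in showed no loose clip on the desk.

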